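Brush out the engraved tumblers and nest them in the pot

ROBOT

A 6-joint arm with a two-finger parallel gripper is mounted at the origin on the work surface. World frame = base frame: x ahead of the robot, y to its left, z up, the work surface at z = 0. Lengths are in m, angles in rad, forces in N, time in s.
With the tool pointing down it reaches from about 0.275 to 0.85 m from the base axis. Payload 5.2 kg.
Tool frame: the origin (TCP) lies between the finger pads; the fingertips stand 17 mm ahead of it and the grasp point (between the pads) lies 2 mm behind it; z points along the fingers, y is the direction in which the jaws open and shut (so a half turn about z gives the same grasp; the last joint's range is limited). The gripper opens to 85 mm and grips with 20 to 120 N. Pads are 22 mm wide; open, the fingers measure 114 mm over their backs; the gripper's body (76 mm by 85 mm) begins 54 mm behind the grasp point. The pads swing forward as they close: fully open they stand 13 mm farther back than shut.
Start: joints at [-1.319, 0.259, 1.535, -0, 1.348, -0.203], TCP at [0.242, -0.494, 0.248] pointing down, gripper open.
Joint ranges: [-3.14, 3.14], [-0.91, 2.08], [0.19, 2.58], [-1.22, 4.36], [0.22, 2.71], [-3.12, 3.12]. Speed limits (rad/s): [2.57, 2.57, 3.14, 3.14, 3.14, 3.14].

INTERFACE

Orientations are given as a 3x3 rotation matrix whose columns are the frame's x, y, z axes.
In Python, from rig import * gives the robot as it stands. The module is installed in compiled form; this text tells all that it offers.
- The arm moves only by the shell command python3 -m pendant 'ROWS' [FORCE]. ROWS is JSON, a list of rows, each an object of numbers: "x", "y", "z": the shift along the tool's x, y, z in m; "wx", "wy", "wz": the turn, a rotation vector about the tool's x, y, z in degrees; "gripper": the finger opening in m, from 0 to 0.0854. In form: [{"x": .., "y": .., "z": .., "wx": .., "wy": .., "wz": .., "gripper": ..}, ...]. A call has 1 to 12 rows; each row shifts and turns the commanded pose from where the row before left it, along the tool's axes as they then stand; what a row does not reach is not made up. A row lasts 1/8 s, in which the tool goes at most 62.5 mm and 10.7 degrees, less where a joint would pass 70% of its speed; a pose out of reach is approached as far as the arm can. A call with a gripper value outside its range is refused whole. The fingers move at their own pace and stop on an object; FORCE is the grip in N (left out, the last holds). Time passes only in rows, so rows that do not move let the fingers close. It gives the time, the measured TCP pose, the force and the opening at its end, in the units of the state.
- observe(): the state, without advancing time (a new reading comes with each control period).
- read_camera(name): name is "scene" or "top" or "wrist"; returns (picture, depth): 420x560x3 uint8, red, green, blue; 420x560 float32, m along the optical axis (not along the pixel's ray), 0 where there is no reading.
- camera_params(name): a dict with "fx", "fy", "cx", "cy" (pixels), "xyz" and "rotation" of the camera in the world; the wrist camera has in their place "tool_from_camera" (4x4, takes a point from camera to tool coordinates, whose origin is the TCP and whose axes are the flange's). Camera axes: x right, y down, z forward; pixel columns grow to the right and rows downward; lengths in m; the calibration is good to about 2 mm. A picture is of the moment at which its call begins: read the wrist's pose just before it. camera_params takes no time and is no camera call.
- close_job(): hands the job in, once; it reports no verdict.
Trained networks look in the newest picture that a camera, given by its name, has taken for a name from the list of things; names that differ only in an ending like _2 or _b are one class to them, and where a whole thing is asked for, a point or a joint stands for the part that bears it (a point fixed in the world has none). Each returns a list of dicts, best first, with "conf" (0 to 1); they miss things now and then, are a little off and sometimes report something else, mostly with a low value. They report only what shows in the picture. A call takes as long as a camera call. They do not tell look-alikes from the thing itself.
- silhouettes(thing, camera): "region" (420x560 bool, what is visible of it) and "xy" ([column, row] in pixels, amid what is visible of it).
- place_of(thing, camera): "xy" ([column, row] in pixels: a listed point, or the origin of a listed thing).
The state is a dict: "clock": time; "q": joint angles; "qvel": joint speeds; "joint_efforts": joint torques, N m; "tcp_pos": TCP position; "eef_rot": TCP orientation; "contact_force": force on the tool from outside, world axes, zero at the start; "ft_torque": the same for the moment, N m; "grip_width": opening from 0.0 (shut) to 1.0 (fully open).
Only numpy, scipy, OpenCV 4.12 (cv2) and the standard library are available. Lean on these libraries where they do the work, as an engineer would, in place of code of your own. Each camera call takes 0.05 s, during which the arm holds its last target.

TASK

The engraved metal tumblers on the marking bench need their soot brushed out before they go on. Take the long brush from its stand and, going from the widest tumbler there is to the slimmest, push the upright brush down to the tumbler's floor, draw it up close to the mouth and push it down to the floor again; then stand the brush back in its stand. Slide the handled pot along the table, never lifting it, until its round body stands inside the black ring, nest the tumblers upright in it in size order, each seated in the next wider one, and leave the other things on the bench alone.

Things in the scene. Friction and masses are not known exactly. Their poses are not given: they have to be found in the camera images.
- brush: long straight brush, 215 mm, standing upright, head down: white round head 32 mm across and 60 mm long at the bottom, thin steel stem, round wooden handle 22 mm across from 130 to 215 mm above the foot. Origin: centre of its foot (the free end of the head), z along the brush up to the handle. 90 g
- brush_stand: fixed dark steel block 70 x 70 x 60 mm with one round hole in the top, 45 mm across and 52 mm deep (its floor 8 mm above the table), in which the brush stands upright with play. Origin: centre of the underside, on the hole's axis
- pot: low round steel pot, outer diameter 152 mm, inner diameter 144 mm, 80 mm tall, inner floor 8 mm above its underside, about 0.75 kg, standing loose on the table. Origin: centre of the underside, z up; x points along its straight black side handle, a bar 16 mm wide and 12 mm thick that runs from 74 to 160 mm from the pot's axis, its mid-height 66 mm above the underside
- ring_mark: black ring painted flat on the table, inner diameter 192 mm, outer 208 mm: the place for the pot, whose round body must stand within it (the handle may stick out in any direction). Origin: its centre
- tumbler_wide: the widest of the straight metal tumblers with a black rubber boot: outer diameter 118 mm, inner 110 mm, 100 mm tall, no handle; inner floor 20 mm above the underside, so when nested its rim stands 20 mm above the next one's. Origin: centre of the underside, z up. Loose, upright on the table; may be absent; can be picked by its 4 mm wall at the rim, one finger inside
- tumbler_mid: the middle-sized of the straight metal tumblers with a black rubber boot: outer diameter 92 mm, inner 84 mm, 100 mm tall, no handle; inner floor 20 mm above the underside, so when nested its rim stands 20 mm above the next one's. Origin: centre of the underside, z up. Loose, upright on the table; may be absent; can be picked by its 4 mm wall at the rim, one finger inside
- tumbler_slim: the slimmest of the straight metal tumblers with a black rubber boot: outer diameter 66 mm, inner 58 mm, 100 mm tall, no handle; inner floor 20 mm above the underside, so when nested its rim stands 20 mm above the next one's. Origin: centre of the underside, z up. Loose, upright on the table; may be absent; can be picked by its 4 mm wall at the rim, one finger inside
- jar: bystander: glass jar, 48 mm across, 70 mm tall; origin at its underside. Leave alone
- screwdriver: bystander: screwdriver lying flat, origin at its middle. Leave alone
- wrench: bystander: wrench lying flat, origin at its middle. Leave alone
- spray_bottle: bystander: white plastic bottle, 56 mm across, 150 mm tall; origin at its underside. Leave alone
- jaw_block: bystander: aluminium jaw block 60 x 40 x 35 mm; origin at its underside. Leave alone
- can: bystander: metal can, 60 mm across, 90 mm tall; origin at its underside. Leave alone
There are look-alikes about, which are no part of the job. What is shaped like the tumbler_slim but purple is not meant.

How it is judged:
By the outcome, as a careful person would: the job done as asked, in the order asked, and still so for the second after the job is handed in, with the robot touching nothing.
Of tumbler_wide, tumbler_mid, tumbler_slim only 2 to 3 are there at a start; the rules pass over those that are not, and their reading is None.
At some moment in a run one of tumbler_wide, tumbler_mid, tumbler_slim, pot may be knocked a few centimetres aside while the robot is not near it.
It also fails if it takes over 210 s, if anything falls off the work surface, if the arm or the gripper's body presses on something with over 40 N, if the wrist force passes 120 N, or if a joint passes its speed limit or range.

## Working session

There is one attempt and no reset: what is moved stays moved. The work goes in short steps, Python scripts to look and compute and a shell command to move; the robot and the scene stay as the last step left them, time stands still between calls to the robot, and variables do not carry over. Pictures are saved under pics/ and viewed, and the job is handed in when it is done.

```bash
mkdir -p pics; ls; cat > h.py <<'E'
from rig import *
import numpy as np, cv2
def save(name,fn):
    p,d=read_camera(name); cv2.imwrite('pics/'+fn,p[:,:,::-1]); return p,d
def cam(name,st=None):
    c=camera_params(name)
    if name=='wrist':
        st=st or observe(); T=np.eye(4);T[:3,:3]=np.array(st['eef_rot']);T[:3,3]=st['tcp_pos']
        return c,T@np.array(c['tool_from_camera'])
    T=np.eye(4);T[:3,:3]=np.array(c['rotation']);T[:3,3]=c['xyz'];return c,T
def cloud(d,c,T):
    v,u=np.mgrid[:d.shape[0],:d.shape[1]]
    P=np.stack([(u-c['cx'])/c['fx']*d,(v-c['cy'])/c['fy']*d,d],-1)
    return P@T[:3,:3].T+T[:3,3]
def st():
    s=observe(); print('t',round(s['clock'],2),'tcp',np.round(s['tcp_pos'],4),'rot',np.round(s['eef_rot'],3).tolist(),'F',np.round(s['contact_force'],1),'g',round(s['grip_width']*85.4,1),'q',np.round(s['q'],2)); return s
E
python3 - <<'E'
from h import *
st()
for n in('scene','top','wrist'):
    save(n,n+'0.png'); c=camera_params(n); print(n,{k:np.round(v,3).tolist() for k,v in c.items()})
E
```

```text
pics
t 0.0 tcp [ 0.2415 -0.4936  0.2475] rot [[0.898, 0.439, -0.0], [0.439, -0.898, 0.002], [0.0, -0.002, -1.0]] F [-0.2  0.2  0.5] g 85.3 q [-1.32  0.26  1.54  0.    1.35 -0.2 ]
scene {'fx': 528.85, 'fy': 528.85, 'cx': 283.971, 'cy': 210.103, 'xyz': [1.658, 0.5, 0.923], 'rotation': [[-0.456, 0.504, -0.734], [0.89, 0.275, -0.364], [0.019, -0.819, -0.574]]}
top {'fx': 451.178, 'fy': 451.178, 'cx': 284.166, 'cy': 217.641, 'xyz': [0.405, -0.039, 1.565], 'rotation': [[-0.017, -0.995, 0.094], [-1.0, 0.016, -0.008], [0.006, -0.094, -0.996]]}
wrist {'fx': 367.506, 'fy': 367.506, 'cx': 281.32, 'cy': 214.684, 'tool_from_camera': [[-0.0, -0.965, -0.263, 0.066], [1.0, -0.001, 0.001, -0.0], [-0.001, -0.263, 0.965, -0.125], [0.0, 0.0, 0.0, 1.0]]}
```

View pics/top0.png

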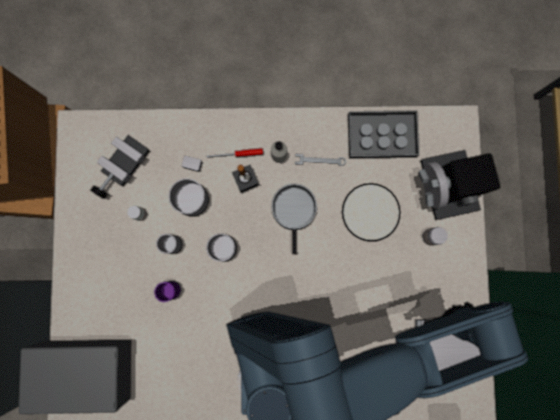

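View pics/scene0.png

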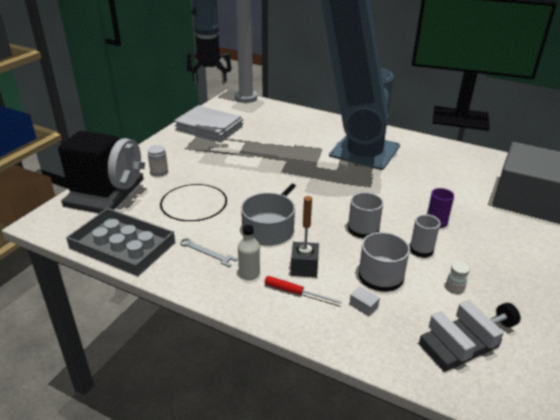

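The top view shows all three tumblers: wide (190,197), mid (223,248) and slim (170,244). The purple decoy is at (167,291), the brush stand at (245,178), the pot at (294,208) with its handle towards the robot, and the ring at (371,212).

```bash
cat >> h.py <<'E'
def circ(P):
    A=np.c_[2*P[:,:2],np.ones(len(P))]; b=(P[:,:2]**2).sum(1)
    for _ in range(6):
        s=np.linalg.lstsq(A,b,rcond=None)[0]; r=np.sqrt(s[2]+s[0]**2+s[1]**2)
        e=np.abs(np.hypot(*(A[:,:2]/2-s[:2]).T)-r); k=e<max(2*np.median(e),0.001)
        if k.sum()<10: break
        A,b=A[k],b[k]
    return s[:2],r,len(A),e.mean()
def rims(verbose=True, camn='top'):
    p,d=read_camera(camn); c,T=cam(camn); W=cloud(d,c,T); W[d==0]=np.nan
    return p,d,W,c,T
def near(W,xy,r,zlo,zhi):
    m=(np.hypot(W[...,0]-xy[0],W[...,1]-xy[1])<r)&(W[...,2]>zlo)&(W[...,2]<zhi); return W[m]
def fitr(P,R,x0):
    from scipy.optimize import least_squares
    f=lambda s:np.hypot(P[:,0]-s[0],P[:,1]-s[1])-R
    s=least_squares(f,x0,loss='soft_l1',f_scale=0.002); return s.x,np.abs(f(s.x)).mean(),len(P)
E
python3 - <<'E'
from h import *
for cn in('top','scene'):
    p,d,W,c,T=rims(camn=cn)
    print(cn)
    for n in ['tumbler_wide','tumbler_mid','tumbler_slim','pot','ring_mark','brush','brush_stand','jar','spray_bottle','screwdriver','wrench','jaw_block','can']:
        S=silhouettes(n,cn)
        for s in S[:3]:
            if s['conf']<.3: continue
            m=s['region']; Q=W[m]; Q=Q[~np.isnan(Q[:,0])]
            print(n,round(s['conf'],2),np.round(s['xy']),'med',np.round(np.median(Q,0),3),'min',np.round(np.percentile(Q,2,axis=0),3),'max',np.round(np.percentile(Q,98,axis=0),3))
E
```

```text
top
tumbler_wide 0.64 [191. 198.] med [0.625 0.275 0.024] min [0.565 0.211 0.014] max [0.677 0.324 0.103]
tumbler_mid 0.63 [223. 245.] med [0.453 0.161 0.023] min [0.409 0.113 0.008] max [0.493 0.2   0.103]
tumbler_slim 0.89 [167. 292.] med [0.312 0.345 0.045] min [0.284 0.306 0.013] max [0.342 0.368 0.104]
tumbler_slim 0.73 [167. 245.] med [0.467 0.341 0.049] min [0.436 0.301 0.015] max [0.496 0.364 0.104]
pot 0.72 [294. 205.] med [ 0.587 -0.085  0.01 ] min [ 0.451 -0.153  0.002] max [ 0.657 -0.017  0.083]
ring_mark 0.89 [368. 212.] med [ 0.568 -0.355  0.002] min [ 0.477 -0.446 -0.005] max [ 0.662 -0.261  0.009]
ring_mark 0.36 [434. 234.] med [ 0.478 -0.545  0.088] min [ 0.451 -0.58   0.016] max [ 0.505 -0.527  0.097]
ring_mark 0.3 [242. 174.] med [0.682 0.078 0.071] min [0.669 0.064 0.009] max [0.71  0.1   0.226]
brush 0.6 [241. 175.] med [0.684 0.078 0.071] min [0.672 0.064 0.006] max [0.72  0.1   0.226]
brush_stand 0.79 [249. 180.] med [0.679 0.072 0.058] min [ 0.645  0.038 -0.001] max [0.728 0.12  0.067]
jar 0.66 [138. 212.] med [0.572 0.44  0.066] min [0.551 0.425 0.012] max [0
[... 1780 characters left out ...]
d 0.72 [304. 262.] med [0.715 0.091 0.048] min [0.656 0.046 0.001] max [0.735 0.124 0.061]
jar 0.68 [458. 278.] med [0.592 0.452 0.046] min [0.56  0.431 0.005] max [0.602 0.471 0.071]
spray_bottle 0.93 [247. 255.] med [ 0.793 -0.026  0.074] min [ 0.76  -0.07   0.001] max [ 0.806 -0.007  0.149]
screwdriver 0.7 [289. 284.] med [0.788 0.091 0.015] min [ 0.754  0.024 -0.004] max [0.801 0.203 0.026]
jaw_block 0.98 [363. 306.] med [0.759 0.27  0.031] min [ 0.723  0.237 -0.   ] max [0.774 0.299 0.037]
jaw_block 0.73 [455. 278.] med [0.592 0.451 0.045] min [0.56  0.428 0.003] max [0.602 0.472 0.071]
can 0.83 [160. 162.] med [ 0.5   -0.541  0.056] min [ 0.468 -0.575  0.003] max [ 0.515 -0.526  0.091]
```

View pics/wrist0.png

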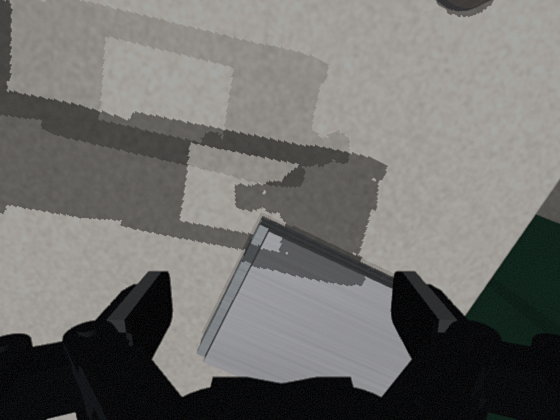

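```bash
cat >> h.py <<'E'
OBJ={'wide':((.622,.272),.057,.1),'mid':((.452,.16),.044,.1),'slim':((.467,.337),.031,.1),'pot':((.585,-.083),.074,.08)}
def loc(o=OBJ,cams=('top','scene')):
    for cn in cams:
        p,d,W,c,T=rims(camn=cn)
        for k,(xy,R,h) in o.items():
            P=near(W,xy,R+.035,h-.007,h+.006); P=P[np.abs(np.hypot(P[:,0]-xy[0],P[:,1]-xy[1])-R)<.03]
            if len(P)>15:
                f=fitr(P,R,xy); g=circ(P); print(cn,k,np.round(f[0],4),round(f[1],4),f[2],'free',np.round(g[0],4),round(g[1],4))
            else: print(cn,k,'few',len(P))
    return W
E
python3 - <<'E'
from h import *
loc()
for cn in('top','scene'):
    p,d,W,c,T=rims(camn=cn)
    P=near(W,(.69,.083),.03,.1,.24); print(cn,'brush',len(P))
    for a in (.12,.14,.16,.18,.2,.213):
        Q=P[(P[:,2]>a)&(P[:,2]<a+.02)]; 
        if len(Q):print(a,len(Q),np.round(Q.mean(0),4),np.round(Q.min(0),3),np.round(Q.max(0),3))
    Q=near(W,(.69,.08),.06,.052,.066); print('stand top',len(Q),np.round([Q.min(0),Q.max(0)],3), cv2.minAreaRect(Q[:,:2].astype(np.float32)*1000))
    S=silhouettes('ring_mark',cn)[0]['region']; Q=W[S];Q=Q[np.abs(Q[:,2])<.01]; print('ring',circ(Q))
    dark=(p.sum(2)<150); Q=W[dark&(np.abs(W[...,2])<.012)&(np.abs(np.hypot(W[...,0]-.573,W[...,1]+.353)-.1)<.02)]; print('ringdark',circ(Q),fitr(Q,.1,(.573,-.353)))
    Q=near(W,(.46,-.085),.05,.055,.085); Q=Q[Q[:,0]<.5]; print('handle',len(Q),np.round([Q.min(0),Q.max(0),Q.mean(0)],3))
E
```

```text
top wide [0.6218 0.2681] 0.0013 159 free [0.6218 0.2681] 0.0567
top mid [0.4516 0.1579] 0.0012 113 free [0.4516 0.1574] 0.0436
top slim [0.4669 0.3331] 0.0012 89 free [0.4662 0.3329] 0.0308
top pot [ 0.5847 -0.0843] 0.0022 190 free [ 0.5842 -0.0841] 0.0735
scene wide [0.6255 0.2702] 0.0017 287 free [0.6258 0.27  ] 0.0569
scene mid [0.4556 0.1595] 0.0019 175 free [0.4559 0.1596] 0.0439
scene slim [0.4702 0.3352] 0.0017 145 free [0.4698 0.3354] 0.0314
scene pot [ 0.5896 -0.083 ] 0.0021 281 free [ 0.5896 -0.083 ] 0.0738
top brush 77
0.14 6 [0.678  0.0798 0.1494] [0.676 0.072 0.143] [0.681 0.087 0.159]
0.16 12 [0.6801 0.0764 0.1697] [0.677 0.069 0.16 ] [0.687 0.088 0.179]
0.18 6 [0.6777 0.0782 0.1917] [0.676 0.071 0.185] [0.681 0.083 0.198]
0.2 23 [0.6832 0.0776 0.2146] [0.676 0.069 0.201] [0.697 0.09  0.22 ]
0.213 46 [0.6865 0.0799 0.2216] [0.676 0.069 0.214] [0.697 0.09  0.23 ]
stand top 274 [[0.642 0.035 0.052]
 [0.732 0.123 0.066]] ((687.3320922851562, 79.54444885253906), (71.56454467773438, 69.65174865722656), 22.46855354309082)
ring (array([ 0.56936134, -0.35472082]), np.float64(0.
[... 736 characters left out ...]
37 0.127 0.066]] ((688.8707275390625, 80.39676666259766), (80.81123352050781, 70.188720703125), 22.69270133972168)
ring (array([ 0.45433438, -0.58610237]), np.float64(0.06729712419678544), 31, np.float64(0.00152971573033861))
ringdark (array([0., 0.]), np.float64(0.0), 0, np.float64(nan)) (array([ 0.573, -0.353]), np.float64(nan), 0)
handle 85 [[ 0.428 -0.091  0.058]
 [ 0.5   -0.07   0.078]
 [ 0.466 -0.08   0.069]]
  return _methods._mean(a, axis=axis, dtype=dtype,
  ret = ret.dtype.type(ret / rcount)
h.py:24: RuntimeWarning: Mean of empty slice.
  return s[:2],r,len(A),e.mean()
h.py:33: RuntimeWarning: Mean of empty slice.
  s=least_squares(f,x0,loss='soft_l1',f_scale=0.002); return s.x,np.abs(f(s.x)).mean(),len(P)
```

```bash
python3 -m pendant '[{"wz":8.7,"z":-0.025},{"wz":8.7,"z":-0.025},{"wz":8.65,"z":-0.02},{}]'; python3 -m pendant '[{"x":0.034,"y":-0.048},{"x":0.034,"y":-0.048},{"x":0.034,"y":-0.048},{"x":0.034,"y":-0.048},{"x":0.034,"y":-0.048},{"x":0.034,"y":-0.048},{"x":0.034,"y":-0.048},{"x":0.034,"y":-0.048},{"x":0.034,"y":-0.048},{"x":0.034,"y":-0.048},{"x":0.034,"y":-0.048},{"x":0.034,"y":-0.048}]';python3 -m pendant '[{},{},{}]'; python3 - <<'E'
from h import *
s=st(); p,d=save('wrist','w1.png'); c,T=cam('wrist',s); W=cloud(d,c,T)
P=near(W,(.69,.083),.05,.15,.25)
for a in (.15,.17,.19,.21,.218):
        Q=P[(P[:,2]>a)&(P[:,2]<a+.02)]; 
        if len(Q):print(a,len(Q),np.round(Q.mean(0),4),np.round(Q.min(0),3),np.round(Q.max(0),3))
E
```

```text
t 1.85 tcp [ 0.2416 -0.4941  0.2483] rot [[0.898, 0.439, 0.0], [0.439, -0.898, 0.0], [0.0, -0.0, -1.0]] F [0.9 0.8 0.4] g 85.5 q [-1.32  0.26  1.53  0.    1.35 -0.2 ]$[0]: bad value
$[0]: bad value
$[0]: bad value
```

```bash
python3 -m pendant '[{"x":0,"y":0,"z":-0.025,"wx":0,"wy":0,"wz":8.7,"gripper":0.085}]'
```

```text
clock: 2.02
tcp_pos: [0.2413, -0.4929, 0.2716]
eef_rot: [[0.955, 0.295, -0.001], [0.295, -0.955, 0.005], [0.0, -0.005, -1.0]]
contact_force: [0.4, -0.6, 0.4]
grip_width: 0.992
```

```bash
python3 -m pendant '[{"x":0,"y":0,"z":-0.025,"wx":0,"wy":0,"wz":8.7,"gripper":0.085},{"x":0,"y":0,"z":-0.025,"wx":0,"wy":0,"wz":8.65,"gripper":0.085}]' && python3 -m pendant '[{"x":0.034,"y":-0.048,"z":0,"wx":0,"wy":0,"wz":0,"gripper":0.085},{"x":0.034,"y":-0.048,"z":0,"wx":0,"wy":0,"wz":0,"gripper":0.085},{"x":0.034,"y":-0.048,"z":0,"wx":0,"wy":0,"wz":0,"gripper":0.085},{"x":0.034,"y":-0.048,"z":0,"wx":0,"wy":0,"wz":0,"gripper":0.085},{"x":0.034,"y":-0.048,"z":0,"wx":0,"wy":0,"wz":0,"gripper":0.085},{"x":0.034,"y":-0.048,"z":0,"wx":0,"wy":0,"wz":0,"gripper":0.085},{"x":0.034,"y":-0.048,"z":0,"wx":0,"wy":0,"wz":0,"gripper":0.085},{"x":0.034,"y":-0.048,"z":0,"wx":0,"wy":0,"wz":0,"gripper":0.085},{"x":0.034,"y":-0.048,"z":0,"wx":0,"wy":0,"wz":0,"gripper":0.085},{"x":0.034,"y":-0.048,"z":0,"wx":0,"wy":0,"wz":0,"gripper":0.085},{"x":0.034,"y":-0.048,"z":0,"wx":0,"wy":0,"wz":0,"gripper":0.085},{"x":0,"y":0,"z":0,"wx":0,"wy":0,"wz":0,"gripper":0.085}]'; python3 - <<'E'
from h import *
s=st(); p,d=save('wrist','w1.png'); c,T=cam('wrist',s); W=cloud(d,c,T)
P=near(W,(.69,.083),.05,.15,.25)
for a in (.15,.17,.19,.21,.218):
        Q=P[(P[:,2]>a)&(P[:,2]<a+.02)]; 
        if len(Q):print(a,len(Q),np.round(Q.mean(0),4),np.round(Q.min(0),3),np.round(Q.max(0),3))
E
```

```text
clock: 2.28
tcp_pos: [0.2416, -0.494, 0.3241]
eef_rot: [[1.0, -0.005, -0.0], [-0.005, -1.0, 0.0], [-0.0, -0.0, -1.0]]
contact_force: [-0.6, 0.1, -0.4]
grip_width: 0.994
clock: 3.78
tcp_pos: [0.6168, 0.0377, 0.3222]
eef_rot: [[1.0, 0.005, -0.001], [0.005, -1.0, 0.001], [-0.001, -0.001, -1.0]]
contact_force: [-0.4, -0.4, 0.3]
grip_width: 0.994
t 3.77 tcp [0.6168 0.0377 0.3222] rot [[1.0, 0.005, -0.001], [0.005, -1.0, 0.001], [-0.001, -0.001, -1.0]] F [-0.4 -0.4  0.3] g 84.9 q [-0.12  0.35  1.23  0.    1.56  1.45]
0.15 78 [0.6869 0.0725 0.1606] [0.677 0.07  0.15 ] [0.697 0.079 0.17 ]
0.17 102 [0.6865 0.0726 0.1807] [0.677 0.07  0.17 ] [0.698 0.079 0.19 ]
0.19 123 [0.6866 0.0725 0.2006] [0.677 0.07  0.19 ] [0.697 0.079 0.21 ]
0.21 1131 [0.6871 0.0804 0.2214] [0.677 0.071 0.21 ] [0.698 0.092 0.225]
0.218 1067 [0.6872 0.0808 0.2219] [0.677 0.071 0.218] [0.698 0.092 0.225]
```

View pics/w1.png

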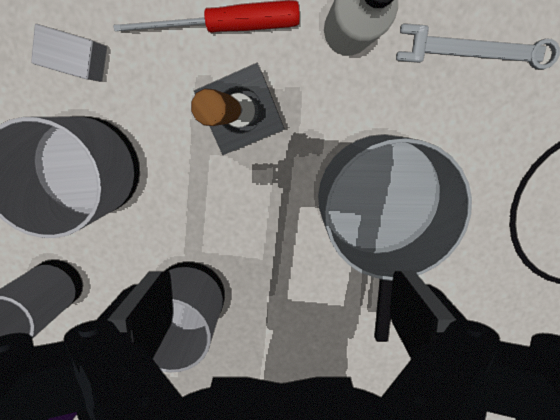

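The brush handle top is at wrist pixel (210,107), which gives (0.687,0.081) with its top at 0.222, in agreement with the other cameras.

```bash
python3 -m pendant '[{"x":0.035,"y":-0.0215,"z":0,"wx":0,"wy":0,"wz":0,"gripper":0.07},{"x":0.0355,"y":-0.0215,"z":0,"wx":0,"wy":0,"wz":0.3,"gripper":0.07},{"x":0,"y":0,"z":0,"wx":0,"wy":0,"wz":0,"gripper":0.07},{"x":0,"y":0,"z":0.04,"wx":0,"wy":0,"wz":0,"gripper":0.07},{"x":0,"y":0,"z":0.04,"wx":0,"wy":0,"wz":0,"gripper":0.07},{"x":0,"y":0,"z":0.03,"wx":0,"wy":0,"wz":0,"gripper":0.07},{"x":0,"y":0,"z":0.029,"wx":0,"wy":0,"wz":0,"gripper":0.07},{"x":0,"y":0,"z":0,"wx":0,"wy":0,"wz":0,"gripper":0.07}]' 60; python3 - <<'E'
from h import *
s=st(); p,d=save('wrist','w2.png')
E
```

```text
clock: 4.82
tcp_pos: [0.6835, 0.0752, 0.1822]
eef_rot: [[1.0, -0.007, -0.006], [-0.007, -1.0, -0.0], [-0.006, 0.0, -1.0]]
contact_force: [0.1, -0.1, 0.4]
grip_width: 0.821
t 4.83 tcp [0.6835 0.0752 0.1822] rot [[1.0, -0.007, -0.006], [-0.007, -1.0, -0.0], [-0.006, 0.0, -1.0]] F [ 0.1 -0.1  0.4] g 70.1 q [-0.05  0.55  1.25 -0.    1.34  1.53]
```

View pics/w2.png

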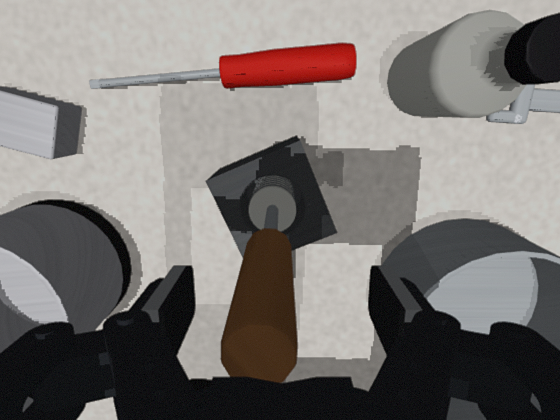

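```bash
python3 -m pendant '[{"x":0.0035,"y":-0.0055,"z":0,"wx":0,"wy":0,"wz":-0.4,"gripper":0.07},{"x":0,"y":0,"z":0,"wx":0,"wy":0,"wz":0,"gripper":0.07},{"x":0,"y":0,"z":0,"wx":0,"wy":0,"wz":0,"gripper":0.01},{"x":0,"y":0,"z":0,"wx":0,"wy":0,"wz":0,"gripper":0.01},{"x":0,"y":0,"z":0,"wx":0,"wy":0,"wz":0,"gripper":0.01},{"x":0,"y":0,"z":0,"wx":0,"wy":0,"wz":0,"gripper":0.01},{"x":0,"y":0,"z":0,"wx":0,"wy":0,"wz":0,"gripper":0.01},{"x":0,"y":0,"z":0,"wx":0,"wy":0,"wz":0,"gripper":0.01}]' 60; python3 - <<'E'
from h import *
s=st(); p,d=save('wrist','w3.png')
E
```

```text
clock: 5.88
tcp_pos: [0.6898, 0.0824, 0.1846]
eef_rot: [[1.0, 0.002, 0.001], [0.002, -1.0, -0.0], [0.001, 0.0, -1.0]]
contact_force: [0.2, -0.7, 2.6]
grip_width: 0.243
t 5.88 tcp [0.6898 0.0824 0.1846] rot [[1.0, 0.002, 0.001], [0.002, -1.0, -0.0], [0.001, 0.0, -1.0]] F [ 0.2 -0.7  2.6] g 20.8 q [-0.04  0.56  1.23 -0.    1.35  1.53]
```

View pics/w3.png

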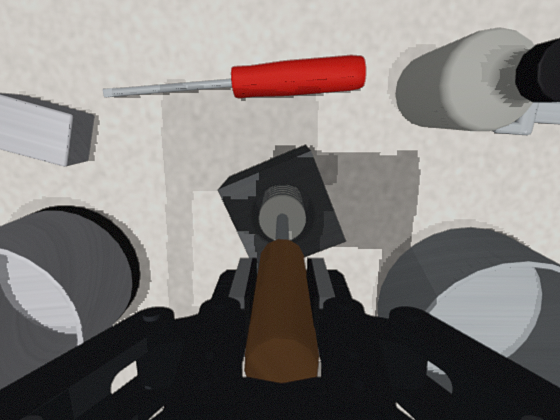

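```bash
python3 -m pendant '[{"x":0,"y":0,"z":-0.02,"wx":0,"wy":0,"wz":0,"gripper":0.01},{"x":0,"y":0,"z":-0.03,"wx":0,"wy":0,"wz":0,"gripper":0.01},{"x":0,"y":0,"z":-0.04,"wx":0,"wy":0,"wz":0,"gripper":0.01},{"x":0,"y":0,"z":-0.04,"wx":0,"wy":0,"wz":0,"gripper":0.01},{"x":0,"y":0,"z":0,"wx":0,"wy":0,"wz":0,"gripper":0.01}]' 60; python3 - <<'E'
from h import *
s=st(); save('scene','s4.png'); loc()
E
```

```text
clock: 6.55
tcp_pos: [0.6908, 0.0826, 0.3182]
eef_rot: [[1.0, 0.002, 0.007], [0.002, -1.0, -0.0], [0.007, 0.0, -1.0]]
contact_force: [-0.5, 0.4, -0.6]
grip_width: 0.235
t 6.55 tcp [0.6908 0.0826 0.3182] rot [[1.0, 0.002, 0.007], [0.002, -1.0, -0.0], [0.007, 0.0, -1.0]] F [-0.5  0.4 -0.6] g 20.1 q [-0.04  0.5   1.01  0.    1.62  1.53]
top wide [0.6216 0.2682] 0.0013 109 free [0.6215 0.2681] 0.0567
top mid few 0
top slim [0.4669 0.3334] 0.0013 89 free [0.467  0.3335] 0.0307
top pot [ 0.5845 -0.0843] 0.0024 193 free [ 0.5839 -0.084 ] 0.0735
scene wide [0.6253 0.2701] 0.0017 298 free [0.6256 0.27  ] 0.0567
scene mid [0.4556 0.1597] 0.0019 176 free [0.4558 0.16  ] 0.0436
scene slim [0.4701 0.3345] 0.0016 136 free [0.4702 0.3345] 0.0308
scene pot [ 0.5897 -0.0828] 0.002 272 free [ 0.59   -0.0827] 0.0738
```

View pics/s4.png

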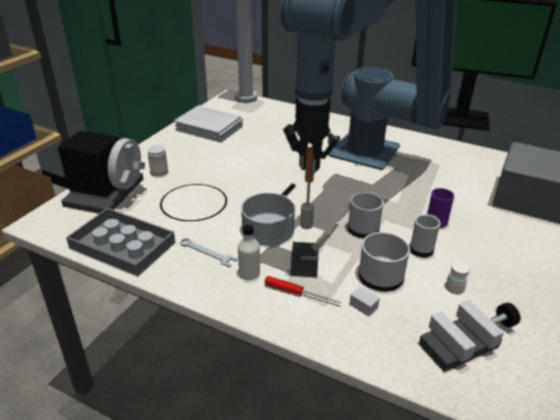

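```bash
python3 -m pendant '[{"x":-0.0134,"y":-0.0374,"z":0,"wx":0,"wy":0,"wz":0,"gripper":0.01},{"x":-0.0134,"y":-0.0374,"z":0,"wx":0,"wy":0,"wz":0,"gripper":0.01},{"x":-0.0134,"y":-0.0374,"z":0,"wx":0,"wy":0,"wz":0,"gripper":0.01},{"x":-0.0134,"y":-0.0374,"z":0,"wx":0,"wy":0,"wz":0,"gripper":0.01},{"x":-0.0134,"y":-0.0374,"z":0,"wx":0,"wy":0,"wz":0,"gripper":0.01},{"x":0,"y":0,"z":0,"wx":0,"wy":0,"wz":0,"gripper":0.01},{"x":0,"y":0,"z":0,"wx":0,"wy":0,"wz":0,"gripper":0.01}]' 60
```

```text
clock: 7.58
tcp_pos: [0.6218, 0.2691, 0.3125]
eef_rot: [[1.0, 0.002, -0.003], [0.002, -1.0, -0.001], [-0.003, 0.001, -1.0]]
contact_force: [-0.2, -0.8, -1.2]
grip_width: 0.24
```

```bash
python3 -m pendant '[{"x":0,"y":0,"z":0.03,"wx":0,"wy":0,"wz":0,"gripper":0.01},{"x":0,"y":0,"z":0.03,"wx":0,"wy":0,"wz":0,"gripper":0.01},{"x":0,"y":0,"z":0.03,"wx":0,"wy":0,"wz":0,"gripper":0.01},{"x":0,"y":0,"z":0.02,"wx":0,"wy":0,"wz":0,"gripper":0.01},{"x":0,"y":0,"z":0,"wx":0,"wy":0,"wz":0,"gripper":0.01}]' 60;python3 -m pendant '[{"x":0,"y":0,"z":0.004,"wx":0,"wy":0,"wz":0,"gripper":0.01},{"x":0,"y":0,"z":0,"wx":0,"wy":0,"wz":0,"gripper":0.01}]'
```

```text
clock: 8.2
tcp_pos: [0.6214, 0.2675, 0.2014]
eef_rot: [[1.0, 0.0, -0.005], [0.0, -1.0, -0.002], [-0.005, 0.002, -1.0]]
contact_force: [-0.4, 0.1, -1.1]
grip_width: 0.243
clock: 8.45
tcp_pos: [0.6227, 0.2691, 0.2011]
eef_rot: [[1.0, 0.001, 0.001], [0.001, -1.0, 0.0], [0.001, -0.0, -1.0]]
contact_force: [-0.1, 0.0, -1.1]
grip_width: 0.241
```

```bash
python3 -m pendant '[{"x":0,"y":0,"z":0.004,"wx":0,"wy":0,"wz":0,"gripper":0.01},{"x":0,"y":0,"z":0,"wx":0,"wy":0,"wz":0,"gripper":0.01}]';python3 -m pendant '[{"x":0,"y":0,"z":0.003,"wx":0,"wy":0,"wz":0,"gripper":0.01},{"x":0,"y":0,"z":0,"wx":0,"wy":0,"wz":0,"gripper":0.01}]'
```

```text
clock: 8.7
tcp_pos: [0.6223, 0.2694, 0.1966]
eef_rot: [[1.0, 0.002, 0.001], [0.002, -1.0, 0.0], [0.001, -0.0, -1.0]]
contact_force: [-0.6, -0.4, -1.0]
grip_width: 0.247
clock: 8.95
tcp_pos: [0.623, 0.2695, 0.1965]
eef_rot: [[1.0, 0.002, 0.004], [0.002, -1.0, 0.001], [0.004, -0.001, -1.0]]
contact_force: [-2.0, -0.9, 10.4]
grip_width: 0.242
```

```bash
python3 -m pendant '[{"x":0,"y":0,"z":-0.02,"wx":0,"wy":0,"wz":0,"gripper":0.01},{"x":0,"y":0,"z":-0.025,"wx":0,"wy":0,"wz":0,"gripper":0.01},{"x":0,"y":0,"z":-0.022,"wx":0,"wy":0,"wz":0,"gripper":0.01},{"x":0,"y":0,"z":0,"wx":0,"wy":0,"wz":0,"gripper":0.01},{"x":0,"y":0,"z":0,"wx":0,"wy":0,"wz":0,"gripper":0.01}]'; python3 - <<'E'
from h import *
save('scene','s5.png')
E
python3 -m pendant '[{"x":0,"y":0,"z":0.025,"wx":0,"wy":0,"wz":0,"gripper":0.01},{"x":0,"y":0,"z":0.025,"wx":0,"wy":0,"wz":0,"gripper":0.01},{"x":0,"y":0,"z":0.012,"wx":0,"wy":0,"wz":0,"gripper":0.01},{"x":0,"y":0,"z":0.003,"wx":0,"wy":0,"wz":0,"gripper":0.01},{"x":0,"y":0,"z":0.002,"wx":0,"wy":0,"wz":0,"gripper":0.01},{"x":0,"y":0,"z":0,"wx":0,"wy":0,"wz":0,"gripper":0.01}]'
```

```text
clock: 9.57
tcp_pos: [0.6218, 0.2693, 0.2592]
eef_rot: [[1.0, 0.002, -0.001], [0.002, -1.0, -0.0], [-0.001, 0.0, -1.0]]
contact_force: [-0.5, -0.2, -2.8]
grip_width: 0.242
clock: 10.38
tcp_pos: [0.6231, 0.2692, 0.1965]
eef_rot: [[1.0, 0.002, 0.004], [0.002, -1.0, 0.0], [0.004, -0.0, -1.0]]
contact_force: [-3.1, -1.3, 13.2]
grip_width: 0.239
```

View pics/s5.png

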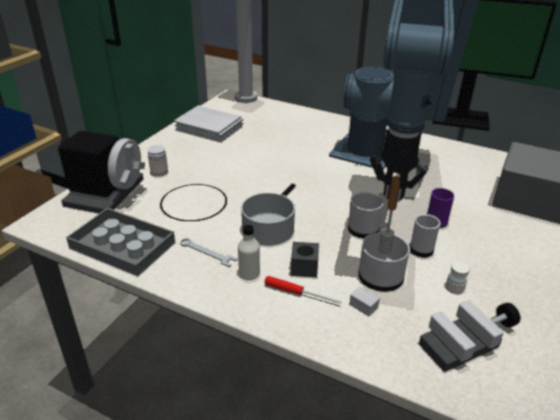

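```bash
python3 -m pendant '[{"x":0,"y":0,"z":-0.025,"wx":0,"wy":0,"wz":0,"gripper":0.01},{"x":0,"y":0,"z":-0.035,"wx":0,"wy":0,"wz":0,"gripper":0.01},{"x":0,"y":0,"z":-0.035,"wx":0,"wy":0,"wz":0,"gripper":0.01},{"x":0,"y":0,"z":-0.03,"wx":0,"wy":0,"wz":0,"gripper":0.01},{"x":0,"y":0,"z":0,"wx":0,"wy":0,"wz":0,"gripper":0.01},{"x":0,"y":0,"z":0,"wx":0,"wy":0,"wz":0,"gripper":0.01}]'; python3 - <<'E'
from h import *
st();loc()
E
```

```text
clock: 11.12
tcp_pos: [0.6217, 0.2692, 0.3166]
eef_rot: [[1.0, 0.002, -0.002], [0.002, -1.0, -0.001], [-0.002, 0.001, -1.0]]
contact_force: [0.2, 0.5, -1.0]
grip_width: 0.239
t 11.12 tcp [0.6217 0.2692 0.3166] rot [[1.0, 0.002, -0.002], [0.002, -1.0, -0.001], [-0.002, 0.001, -1.0]] F [ 0.2  0.5 -1. ] g 20.4 q [0.24 0.47 1.07 0.   1.61 1.81]
top wide [0.6219 0.2687] 0.0012 88 free [0.6216 0.2679] 0.0565
top mid [0.4516 0.158 ] 0.0011 113 free [0.4517 0.1576] 0.0437
top slim few 0
top pot [ 0.5847 -0.0842] 0.0019 189 free [ 0.5842 -0.0842] 0.0735
scene wide [0.6252 0.27  ] 0.0017 271 free [0.6257 0.2703] 0.0566
scene mid [0.4557 0.1594] 0.0017 178 free [0.4557 0.1592] 0.0438
scene slim [0.4701 0.3347] 0.0017 136 free [0.4712 0.3352] 0.0309
scene pot [ 0.5895 -0.0828] 0.0021 279 free [ 0.589  -0.0826] 0.0736
```

```bash
python3 -m pendant '[{"x":-0.0336,"y":0.0221,"z":0,"wx":0,"wy":0,"wz":0,"gripper":0.01},{"x":-0.0336,"y":0.0221,"z":0,"wx":0,"wy":0,"wz":0,"gripper":0.01},{"x":-0.0336,"y":0.0221,"z":0,"wx":0,"wy":0,"wz":0,"gripper":0.01},{"x":-0.0336,"y":0.0221,"z":0,"wx":0,"wy":0,"wz":0,"gripper":0.01},{"x":-0.0336,"y":0.0221,"z":0,"wx":0,"wy":0,"wz":0,"gripper":0.01},{"x":0,"y":0,"z":0,"wx":0,"wy":0,"wz":0,"gripper":0.01},{"x":0,"y":0,"z":0,"wx":0,"wy":0,"wz":0,"gripper":0.01}]'; python3 - <<'E'
from h import *
save('scene','s6.png');loc(cams=('scene',))
E
```

```text
clock: 12.1
tcp_pos: [0.4547, 0.1586, 0.3178]
eef_rot: [[1.0, 0.002, -0.0], [0.002, -1.0, 0.0], [-0.0, -0.0, -1.0]]
contact_force: [0.1, 0.8, -0.5]
grip_width: 0.241
scene wide [0.6254 0.2699] 0.0015 300 free [0.6257 0.2702] 0.0569
scene mid [0.4553 0.1595] 0.002 168 free [0.4554 0.1595] 0.0442
scene slim [0.4421 0.3369] 0.0017 129 free [0.4417 0.3372] 0.0308
scene pot [ 0.5892 -0.083 ] 0.0019 267 free [ 0.5894 -0.0829] 0.0737
```

View pics/s6.png

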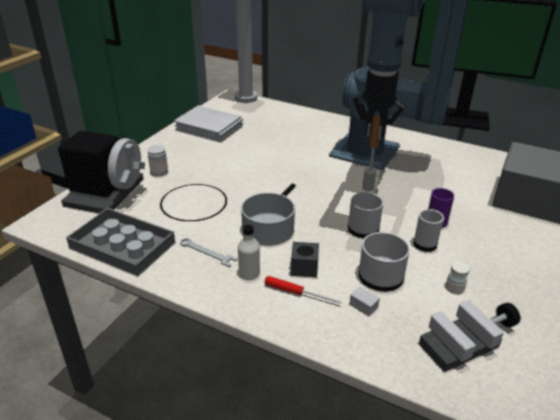

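The knock has happened: the slim tumbler moved about 28 mm in -x. Brush is above mid.

```bash
python3 -m pendant '[{"x":0,"y":0,"z":0.028,"wx":0,"wy":0,"wz":0,"gripper":0.01},{"x":0,"y":0,"z":0.03,"wx":0,"wy":0,"wz":0,"gripper":0.01},{"x":0,"y":0,"z":0.03,"wx":0,"wy":0,"wz":0,"gripper":0.01},{"x":0,"y":0,"z":0.022,"wx":0,"wy":0,"wz":0,"gripper":0.01},{"x":0,"y":0,"z":0.006,"wx":0,"wy":0,"wz":0,"gripper":0.01},{"x":0,"y":0,"z":0.004,"wx":0,"wy":0,"wz":0,"gripper":0.01},{"x":0,"y":0,"z":0.003,"wx":0,"wy":0,"wz":0,"gripper":0.01},{"x":0,"y":0,"z":0,"wx":0,"wy":0,"wz":0,"gripper":0.01}]'
```

```text
clock: 13.2
tcp_pos: [0.4555, 0.1587, 0.1965]
eef_rot: [[1.0, 0.002, 0.003], [0.002, -1.0, 0.0], [0.003, -0.0, -1.0]]
contact_force: [0.5, -0.4, 2.7]
grip_width: 0.242
```

```bash
python3 -m pendant '[{"x":0,"y":0,"z":0.002,"wx":0,"wy":0,"wz":0,"gripper":0.01},{"x":0,"y":0,"z":0,"wx":0,"wy":0,"wz":0,"gripper":0.01}]'; python3 -m pendant '[{"x":0,"y":0,"z":-0.02,"wx":0,"wy":0,"wz":0,"gripper":0.01},{"x":0,"y":0,"z":-0.025,"wx":0,"wy":0,"wz":0,"gripper":0.01},{"x":0,"y":0,"z":-0.023,"wx":0,"wy":0,"wz":0,"gripper":0.01},{"x":0,"y":0,"z":0,"wx":0,"wy":0,"wz":0,"gripper":0.01},{"x":0,"y":0,"z":0,"wx":0,"wy":0,"wz":0,"gripper":0.01}]';python3 -m pendant '[{"x":0,"y":0,"z":0.025,"wx":0,"wy":0,"wz":0,"gripper":0.01},{"x":0,"y":0,"z":0.025,"wx":0,"wy":0,"wz":0,"gripper":0.01},{"x":0,"y":0,"z":0.012,"wx":0,"wy":0,"wz":0,"gripper":0.01},{"x":0,"y":0,"z":0.004,"wx":0,"wy":0,"wz":0,"gripper":0.01},{"x":0,"y":0,"z":0.002,"wx":0,"wy":0,"wz":0,"gripper":0.01},{"x":0,"y":0,"z":0,"wx":0,"wy":0,"wz":0,"gripper":0.01}]'
```

```text
clock: 13.45
tcp_pos: [0.4563, 0.1587, 0.1964]
eef_rot: [[1.0, 0.002, 0.006], [0.002, -1.0, 0.0], [0.006, -0.0, -1.0]]
contact_force: [-1.8, -0.5, 14.4]
grip_width: 0.244
clock: 14.08
tcp_pos: [0.454, 0.1585, 0.2605]
eef_rot: [[1.0, 0.002, -0.001], [0.002, -1.0, -0.0], [-0.001, 0.0, -1.0]]
contact_force: [-0.1, 0.1, -1.5]
grip_width: 0.241
clock: 14.82
tcp_pos: [0.4553, 0.1585, 0.1965]
eef_rot: [[1.0, 0.002, 0.003], [0.002, -1.0, -0.0], [0.003, 0.0, -1.0]]
contact_force: [-5.9, -1.3, 23.3]
grip_width: 0.237
```

Good contact on the second push. Raise it out and look at slim.

```bash
python3 -m pendant '[{"x":0,"y":0,"z":-0.025,"wx":0,"wy":0,"wz":0,"gripper":0.01},{"x":0,"y":0,"z":-0.035,"wx":0,"wy":0,"wz":0,"gripper":0.01},{"x":0,"y":0,"z":-0.035,"wx":0,"wy":0,"wz":0,"gripper":0.01},{"x":0,"y":0,"z":-0.03,"wx":0,"wy":0,"wz":0,"gripper":0.01},{"x":0,"y":0,"z":0,"wx":0,"wy":0,"wz":0,"gripper":0.01},{"x":0,"y":0,"z":0,"wx":0,"wy":0,"wz":0,"gripper":0.01}]'; python3 - <<'E'
from h import *
OBJ['slim']=((.44,.336),.031,.1)
st();loc()
E
```

```text
clock: 15.58
tcp_pos: [0.4539, 0.1585, 0.3171]
eef_rot: [[1.0, 0.002, -0.002], [0.002, -1.0, -0.0], [-0.002, 0.0, -1.0]]
contact_force: [-0.1, -0.2, -0.8]
grip_width: 0.245
t 15.57 tcp [0.4539 0.1585 0.3171] rot [[1.0, 0.002, -0.002], [0.002, -1.0, -0.0], [-0.002, 0.0, -1.0]] F [-0.1 -0.2 -0.8] g 20.9 q [0.1  0.09 1.57 0.   1.48 1.67]
top wide [0.6216 0.2682] 0.0012 163 free [0.6212 0.2677] 0.0566
top mid [0.4515 0.1583] 0.0012 67 free [0.4514 0.1557] 0.0425
top slim few 4
top pot [ 0.5846 -0.0842] 0.0023 195 free [ 0.5841 -0.0839] 0.0736
scene wide [0.6252 0.27  ] 0.0016 283 free [0.6254 0.2701] 0.057
scene mid [0.4553 0.1592] 0.002 174 free [0.4555 0.1591] 0.044
scene slim [0.4416 0.3372] 0.0016 128 free [0.4416 0.3376] 0.0306
scene pot [ 0.5898 -0.0827] 0.002 276 free [ 0.5903 -0.0826] 0.074
```

```bash
python3 -m pendant '[{"x":-0.0028,"y":-0.0355,"z":0,"wx":0,"wy":0,"wz":0,"gripper":0.01},{"x":-0.0028,"y":-0.0355,"z":0,"wx":0,"wy":0,"wz":0,"gripper":0.01},{"x":-0.0028,"y":-0.0355,"z":0,"wx":0,"wy":0,"wz":0,"gripper":0.01},{"x":-0.0028,"y":-0.0355,"z":0,"wx":0,"wy":0,"wz":0,"gripper":0.01},{"x":-0.0028,"y":-0.0355,"z":0,"wx":0,"wy":0,"wz":0,"gripper":0.01},{"x":0,"y":0,"z":0,"wx":0,"wy":0,"wz":0,"gripper":0.01},{"x":0,"y":0,"z":0,"wx":0,"wy":0,"wz":0,"gripper":0.01}]'; python3 - <<'E'
from h import *
OBJ['slim']=((.44,.336),.031,.1)
st();save('wrist','w7.png');loc()
E
```

```text
clock: 16.55
tcp_pos: [0.4398, 0.3355, 0.3172]
eef_rot: [[1.0, 0.002, -0.002], [0.002, -1.0, -0.002], [-0.002, 0.002, -1.0]]
contact_force: [-0.1, 0.4, -0.9]
grip_width: 0.241
t 16.55 tcp [0.4398 0.3355 0.3172] rot [[1.0, 0.002, -0.002], [0.002, -1.0, -0.002], [-0.002, 0.002, -1.0]] F [-0.1  0.4 -0.9] g 20.5 q [ 0.45  0.23  1.41 -0.    1.51  2.02]
top wide [0.6218 0.2683] 0.0012 159 free [0.6217 0.2683] 0.0567
top mid [0.4516 0.1579] 0.0012 115 free [0.4516 0.1577] 0.0438
top slim [0.438 0.336] 0.0012 68 free [0.438  0.3358] 0.0309
top pot [ 0.5845 -0.0843] 0.0023 191 free [ 0.584  -0.0842] 0.0735
scene wide [0.6253 0.27  ] 0.0018 282 free [0.6257 0.27  ] 0.0568
scene mid [0.4558 0.159 ] 0.0018 177 free [0.4556 0.1586] 0.0439
scene slim [0.4417 0.3375] 0.0017 134 free [0.4419 0.3374] 0.0308
scene pot [ 0.5895 -0.0832] 0.0021 280 free [ 0.5895 -0.0831] 0.0742
```

View pics/w7.png

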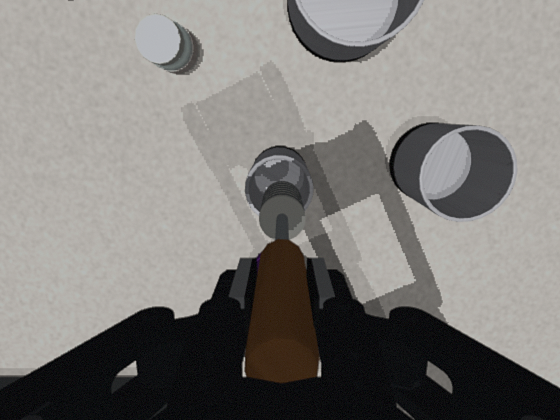

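```bash
python3 -m pendant '[{"x":0,"y":-0.001,"z":0.028,"wx":0,"wy":0,"wz":0,"gripper":0.01},{"x":0,"y":0,"z":0.03,"wx":0,"wy":0,"wz":0,"gripper":0.01},{"x":0,"y":0,"z":0.03,"wx":0,"wy":0,"wz":0,"gripper":0.01},{"x":0,"y":0,"z":0.022,"wx":0,"wy":0,"wz":0,"gripper":0.01},{"x":0,"y":0,"z":0.006,"wx":0,"wy":0,"wz":0,"gripper":0.01},{"x":0,"y":0,"z":0.004,"wx":0,"wy":0,"wz":0,"gripper":0.01},{"x":0,"y":0,"z":0.003,"wx":0,"wy":0,"wz":0,"gripper":0.01},{"x":0,"y":0,"z":0,"wx":0,"wy":0,"wz":0,"gripper":0.01}]';python3 -m pendant '[{"x":0,"y":0,"z":0.002,"wx":0,"wy":0,"wz":0,"gripper":0.01},{"x":0,"y":0,"z":0,"wx":0,"wy":0,"wz":0,"gripper":0.01}]'
```

```text
clock: 17.7
tcp_pos: [0.4409, 0.3373, 0.1965]
eef_rot: [[1.0, 0.002, 0.002], [0.002, -1.0, 0.001], [0.002, -0.001, -1.0]]
contact_force: [0.5, -0.3, 2.2]
grip_width: 0.242
clock: 17.95
tcp_pos: [0.4416, 0.3375, 0.1965]
eef_rot: [[1.0, 0.002, 0.005], [0.002, -1.0, 0.002], [0.005, -0.002, -1.0]]
contact_force: [-0.8, -1.4, 13.1]
grip_width: 0.24
```

```bash
python3 -m pendant '[{"x":0,"y":0,"z":-0.02,"wx":0,"wy":0,"wz":0,"gripper":0.01},{"x":0,"y":0,"z":-0.025,"wx":0,"wy":0,"wz":0,"gripper":0.01},{"x":0,"y":0,"z":-0.023,"wx":0,"wy":0,"wz":0,"gripper":0.01},{"x":0,"y":0,"z":0,"wx":0,"wy":0,"wz":0,"gripper":0.01},{"x":0,"y":0,"z":0,"wx":0,"wy":0,"wz":0,"gripper":0.01}]';python3 -m pendant '[{"x":0,"y":0,"z":0.025,"wx":0,"wy":0,"wz":0,"gripper":0.01},{"x":0,"y":0,"z":0.025,"wx":0,"wy":0,"wz":0,"gripper":0.01},{"x":0,"y":0,"z":0.012,"wx":0,"wy":0,"wz":0,"gripper":0.01},{"x":0,"y":0,"z":0.004,"wx":0,"wy":0,"wz":0,"gripper":0.01},{"x":0,"y":0,"z":0.001,"wx":0,"wy":0,"wz":0,"gripper":0.01},{"x":0,"y":0,"z":0,"wx":0,"wy":0,"wz":0,"gripper":0.01}]'; python3 -m pendant '[{"x":0,"y":0,"z":-0.025,"wx":0,"wy":0,"wz":0,"gripper":0.01},{"x":0,"y":0,"z":-0.035,"wx":0,"wy":0,"wz":0,"gripper":0.01},{"x":0,"y":0,"z":-0.035,"wx":0,"wy":0,"wz":0,"gripper":0.01},{"x":0,"y":0,"z":-0.03,"wx":0,"wy":0,"wz":0,"gripper":0.01},{"x":0,"y":0,"z":0,"wx":0,"wy":0,"wz":0,"gripper":0.01},{"x":0,"y":0,"z":0,"wx":0,"wy":0,"wz":0,"gripper":0.01}]'; python3 - <<'E'
from h import *
OBJ['slim']=((.44,.336),.031,.1)
st();loc()
for cn in('top','scene'):
    p,d,W,c,T=rims(camn=cn)
    Q=near(W,(.688,.08),.055,.052,.066); print('stand top',len(Q), cv2.minAreaRect(Q[:,:2].astype(np.float32)*1000))
    Q=near(W,(.688,.08),.02,-.01,.05); print('hole',len(Q),np.round(Q.mean(0),4))
    save(cn,cn+'8.png')
E
```

```text
clock: 18.58
tcp_pos: [0.4397, 0.3368, 0.2604]
eef_rot: [[1.0, 0.002, -0.001], [0.002, -1.0, -0.0], [-0.001, 0.0, -1.0]]
contact_force: [-0.3, -0.1, -1.4]
grip_width: 0.24
clock: 19.32
tcp_pos: [0.4402, 0.3368, 0.1965]
eef_rot: [[1.0, 0.002, 0.001], [0.002, -1.0, -0.0], [0.001, 0.0, -1.0]]
contact_force: [-3.3, -3.4, 14.6]
grip_width: 0.239
clock: 20.08
tcp_pos: [0.4396, 0.3368, 0.318]
eef_rot: [[1.0, 0.002, -0.002], [0.002, -1.0, -0.001], [-0.002, 0.001, -1.0]]
contact_force: [0.1, -0.4, -1.1]
grip_width: 0.238
t 20.07 tcp [0.4396 0.3368 0.318 ] rot [[1.0, 0.002, -0.002], [0.002, -1.0, -0.001], [-0.002, 0.001, -1.0]] F [ 0.1 -0.4 -1.1] g 20.3 q [0.45 0.23 1.4  0.   1.51 2.02]
top wide [0.6215 0.2683] 0.0013 161 free [0.6215 0.2681] 0.0568
top mid [0.4516 0.1581] 0.0012 110 free [0.4516 0.1581] 0.0437
top slim [0.4383 0.3361] 0.0013 70 free [0.4382 0.3359] 0.0308
top pot [ 0.5846 -0.0843] 0.0022 194 free [ 0.5842 -0.0841] 0.0738
scene wide [0.6251 0.2701] 0.0016 294 free [0.6253 0.27  ] 0.0568
scene mid [0.4551 0.1597] 0.002 167 free [0.4552 0.16  ] 0.044
scene slim [0.4413 0.3374] 0.0017 127 free [0.4412 0.3375] 0.031
scene pot [ 0.5895 -0.0827] 0.0019 280 free [ 0.5899 -0.0827] 0.0734
stand top 282 ((687.3627319335938, 79.75001525878906), (71.18489837646484, 70.00645446777344), 23.266530990600586)
hole 86 [0.6914 0.081  0.008 ]
stand top 402 ((689.5634155273438, 80.64254760742188), (76.15815734863281, 69.91277313232422), 22.5045223236084)
hole 24 [0.674  0.0723 0.0379]
```

View pics/scene8.png

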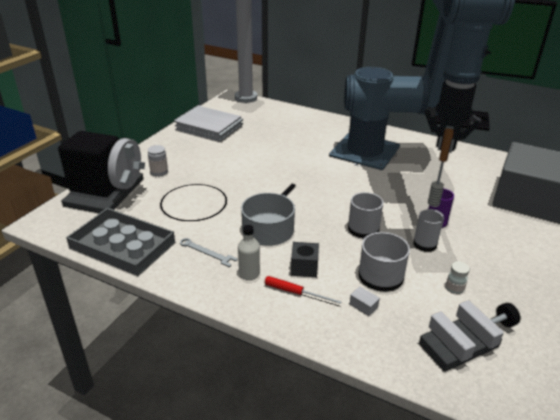

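```bash
python3 -m pendant '[{"x":0.0356,"y":0.0366,"z":0,"wx":0,"wy":0,"wz":0,"gripper":0.01},{"x":0.0356,"y":0.0366,"z":0,"wx":0,"wy":0,"wz":0,"gripper":0.01},{"x":0.0356,"y":0.0366,"z":0,"wx":0,"wy":0,"wz":0,"gripper":0.01},{"x":0.0356,"y":0.0366,"z":0,"wx":0,"wy":0,"wz":0,"gripper":0.01},{"x":0.0356,"y":0.0366,"z":0,"wx":0,"wy":0,"wz":0,"gripper":0.01},{"x":0.0356,"y":0.0366,"z":0,"wx":0,"wy":0,"wz":0,"gripper":0.01},{"x":0.0356,"y":0.0366,"z":0,"wx":0,"wy":0,"wz":0,"gripper":0.01},{"x":0,"y":0,"z":0,"wx":0,"wy":0,"wz":0,"gripper":0.01},{"x":0,"y":0,"z":0,"wx":0,"wy":0,"wz":0,"gripper":0.01}]'; python3 - <<'E'
from h import *
st();save('wrist','w9.png')
E
```

```text
clock: 21.5
tcp_pos: [0.6895, 0.0813, 0.3184]
eef_rot: [[1.0, 0.001, -0.002], [0.001, -1.0, 0.001], [-0.002, -0.001, -1.0]]
contact_force: [-0.7, 0.3, -0.9]
grip_width: 0.24
t 21.5 tcp [0.6895 0.0813 0.3184] rot [[1.0, 0.001, -0.002], [0.001, -1.0, 0.001], [-0.002, -0.001, -1.0]] F [-0.7  0.3 -0.9] g 20.5 q [-0.04  0.5   1.01  0.    1.63  1.53]
```

View pics/w9.png

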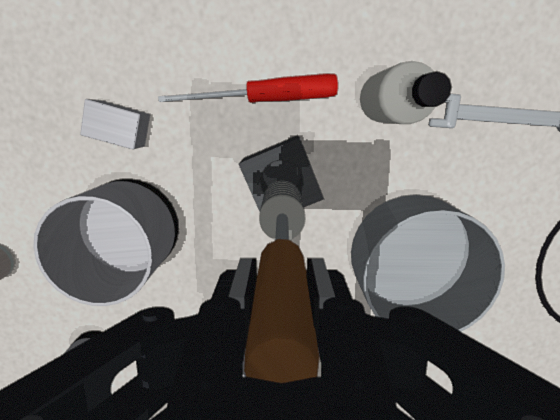

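```bash
python3 -m pendant '[{"x":0,"y":0,"z":0.03,"wx":0,"wy":0,"wz":0,"gripper":0.01},{"x":0,"y":0,"z":0.03,"wx":0,"wy":0,"wz":0,"gripper":0.01},{"x":0,"y":0,"z":0.02,"wx":0,"wy":0,"wz":0,"gripper":0.01},{"x":0,"y":0,"z":0.01,"wx":0,"wy":0,"wz":0,"gripper":0.01},{"x":0,"y":0,"z":0,"wx":0,"wy":0,"wz":0,"gripper":0.01}]';python3 -m pendant '[{"x":0,"y":0,"z":0.015,"wx":0,"wy":0,"wz":0,"gripper":0.01},{"x":0,"y":0,"z":0.015,"wx":0,"wy":0,"wz":0,"gripper":0.01},{"x":0,"y":0,"z":0.01,"wx":0,"wy":0,"wz":0,"gripper":0.01},{"x":0,"y":0,"z":0.002,"wx":0,"wy":0,"wz":0,"gripper":0.01},{"x":0,"y":0,"z":0,"wx":0,"wy":0,"wz":0,"gripper":0.01}]'
```

```text
clock: 22.18
tcp_pos: [0.6892, 0.0822, 0.2293]
eef_rot: [[1.0, 0.003, -0.001], [0.003, -1.0, 0.0], [-0.001, -0.0, -1.0]]
contact_force: [-0.0, -0.1, 0.0]
grip_width: 0.239
clock: 22.8
tcp_pos: [0.6899, 0.0812, 0.1872]
eef_rot: [[1.0, 0.002, -0.0], [0.002, -1.0, 0.0], [-0.0, -0.0, -1.0]]
contact_force: [0.3, 0.2, -0.7]
grip_width: 0.243
```

Slightly lower, then release, and rise.

```bash
python3 -m pendant '[{"x":0,"y":0,"z":0.0025,"wx":0,"wy":0,"wz":0,"gripper":0.01},{"x":0,"y":0,"z":0.0,"wx":0,"wy":0,"wz":0,"gripper":0.01},{"x":0,"y":0,"z":0,"wx":0,"wy":0,"wz":0,"gripper":0.03},{"x":0,"y":0,"z":0,"wx":0,"wy":0,"wz":0,"gripper":0.05},{"x":0,"y":0,"z":0,"wx":0,"wy":0,"wz":0,"gripper":0.07},{"x":0,"y":0,"z":0,"wx":0,"wy":0,"wz":0,"gripper":0.07}]';python3 -m pendant '[{"x":0,"y":0,"z":-0.02,"wx":0,"wy":0,"wz":0,"gripper":0.07},{"x":0,"y":0,"z":-0.03,"wx":0,"wy":0,"wz":0,"gripper":0.07},{"x":0,"y":0,"z":-0.04,"wx":0,"wy":0,"wz":0,"gripper":0.07},{"x":0,"y":0,"z":-0.03,"wx":0,"wy":0,"wz":0,"gripper":0.07},{"x":0,"y":0,"z":0,"wx":0,"wy":0,"wz":0,"gripper":0.07}]'; python3 - <<'E'
from h import *
OBJ['slim']=((.44,.336),.031,.1)
st();save('scene','s10.png');loc()
p,d,W,c,T=rims(camn='wrist'); P=near(W,(.69,.083),.05,.21,.25); print(np.round(P.mean(0),4),len(P))
for cn in('top','scene'):
    p,d,W,c,T=rims(camn=cn)
    Q=near(W,(.46,-.085),.05,.055,.085); Q=Q[Q[:,0]<.5]; print('handle',len(Q),np.round([Q.min(0),Q.max(0),np.median(Q,0)],4), cv2.minAreaRect(Q[:,:2].astype(np.float32)*1000))
E
```

```text
clock: 23.55
tcp_pos: [0.6898, 0.0813, 0.1849]
eef_rot: [[1.0, 0.002, 0.0], [0.002, -1.0, -0.0], [0.0, 0.0, -1.0]]
contact_force: [-0.1, 0.1, -0.0]
grip_width: 0.818
clock: 24.18
tcp_pos: [0.691, 0.0813, 0.3084]
eef_rot: [[1.0, 0.002, 0.006], [0.002, -1.0, -0.0], [0.006, 0.0, -1.0]]
contact_force: [-0.3, -0.6, 0.3]
grip_width: 0.818
t 24.18 tcp [0.691  0.0813 0.3084] rot [[1.0, 0.002, 0.006], [0.002, -1.0, -0.0], [0.006, 0.0, -1.0]] F [-0.3 -0.6  0.3] g 69.9 q [-0.04  0.5   1.03  0.    1.6   1.53]
top wide [0.6218 0.268 ] 0.0013 106 free [0.6217 0.2681] 0.0568
top mid few 0
top slim [0.4381 0.3358] 0.0013 98 free [0.4381 0.3356] 0.0308
top pot [ 0.5842 -0.0843] 0.0028 193 free [ 0.584  -0.0841] 0.0737
scene wide [0.6255 0.27  ] 0.0015 298 free [0.626 0.27 ] 0.0568
scene mid [0.4558 0.1594] 0.0018 176 free [0.456  0.1593] 0.0442
scene slim [0.4412 0.3368] 0.0017 126 free [0.4413 0.3365] 0.031
scene pot [ 0.5898 -0.083 ] 0.002 273 free [ 0.5904 -0.0829] 0.0735
[0.6891 0.0809 0.2207] 1087
handle 110 [[ 0.4282 -0.0895  0.0628]
 [ 0.4979 -0.0748  0.0839]
 [ 0.4629 -0.0821  0.0729]] ((463.1396179199219, -82.0820083618164), (13.45862865447998, 69.74272155761719), 88.77774047851562)
handle 85 [[ 0.4266 -0.0903  0.059 ]
 [ 0.498  -0.0713  0.0744]
 [ 0.4661 -0.0794  0.0697]] ((462.3097839355469, -80.64372253417969), (71.41124725341797, 18.715953826904297), 0.9739295244216919)
```

View pics/s10.png

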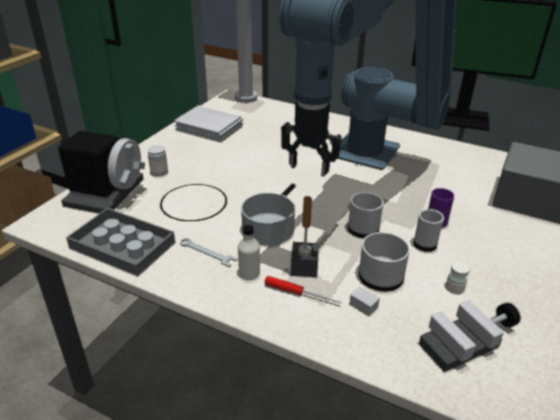

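```bash
python3 -m pendant '[{"x":-0.038,"y":0.0271,"z":0,"wx":0,"wy":0,"wz":0,"gripper":0.06},{"x":-0.038,"y":0.0271,"z":0,"wx":0,"wy":0,"wz":0,"gripper":0.06},{"x":-0.038,"y":0.0271,"z":0,"wx":0,"wy":0,"wz":0,"gripper":0.06},{"x":-0.038,"y":0.0271,"z":0,"wx":0,"wy":0,"wz":0,"gripper":0.06},{"x":-0.038,"y":0.0271,"z":0,"wx":0,"wy":0,"wz":0,"gripper":0.06},{"x":-0.038,"y":0.0271,"z":0,"wx":0,"wy":0,"wz":0,"gripper":0.06},{"x":0,"y":0,"z":0.05,"wx":0,"wy":0,"wz":0,"gripper":0.06},{"x":0,"y":0,"z":0.05,"wx":0,"wy":0,"wz":0,"gripper":0.06},{"x":0,"y":0,"z":0.05,"wx":0,"wy":0,"wz":0,"gripper":0.06},{"x":0,"y":0,"z":0,"wx":0,"wy":0,"wz":0,"gripper":0.06},{"x":0,"y":0,"z":0,"wx":0,"wy":0,"wz":0,"gripper":0.06}]'; python3 - <<'E'
from h import *
st();p,d,W,c,T=rims(camn='wrist');cv2.imwrite('pics/w11.png',p[:,:,::-1])
Q=near(W,(.46,-.085),.05,.05,.085); Q=Q[Q[:,0]<.5];
if len(Q)>5: print('handle',len(Q),np.round([Q.min(0),Q.max(0),np.median(Q,0)],4), cv2.minAreaRect(Q[:,:2].astype(np.float32)*1000))
E
```

```text
clock: 25.85
tcp_pos: [0.4629, -0.0821, 0.1561]
eef_rot: [[1.0, 0.002, 0.001], [0.002, -1.0, -0.0], [0.001, 0.0, -1.0]]
contact_force: [0.5, -0.5, 0.6]
grip_width: 0.7
t 25.85 tcp [ 0.4629 -0.0821  0.1561] rot [[1.0, 0.002, 0.001], [0.002, -1.0, -0.0], [0.001, 0.0, -1.0]] F [ 0.5 -0.5  0.6] g 59.8 q [-0.41  0.2   1.85  0.    1.08  1.16]
handle 3047 [[ 0.427  -0.09    0.0675]
 [ 0.5    -0.0735  0.0739]
 [ 0.4658 -0.0817  0.0717]] ((463.4258728027344, -81.71183013916016), (16.03470230102539, 73.1237564086914), 89.17487335205078)
```

View pics/w11.png

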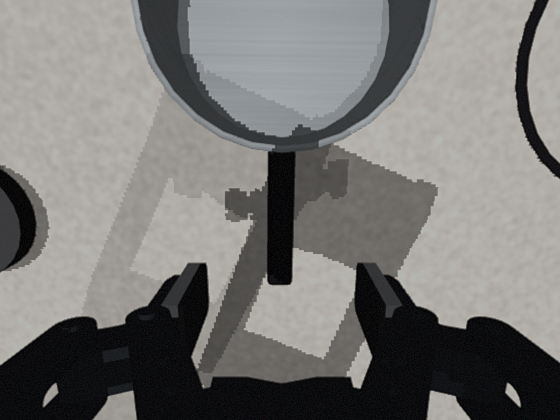

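```bash
python3 -m pendant '[{"x":0,"y":0,"z":0.04,"wx":0,"wy":0,"wz":0,"gripper":0.05},{"x":0,"y":0,"z":0.035,"wx":0,"wy":0,"wz":0,"gripper":0.05},{"x":0,"y":0,"z":0.017,"wx":0,"wy":0,"wz":0,"gripper":0.05},{"x":0,"y":0,"z":0,"wx":0,"wy":0,"wz":0,"gripper":0.05},{"x":0,"y":0,"z":0,"wx":0,"wy":0,"wz":0,"gripper":0.03},{"x":0,"y":0,"z":0,"wx":0,"wy":0,"wz":0,"gripper":0.005},{"x":0,"y":0,"z":0,"wx":0,"wy":0,"wz":0,"gripper":0.005},{"x":0,"y":0,"z":0,"wx":0,"wy":0,"wz":0,"gripper":0.005},{"x":0,"y":0,"z":0,"wx":0,"wy":0,"wz":0,"gripper":0.005},{"x":0,"y":0,"z":0,"wx":0,"wy":0,"wz":0,"gripper":0.005}]' 50
```

```text
clock: 27.15
tcp_pos: [0.4633, -0.0822, 0.0644]
eef_rot: [[1.0, 0.002, 0.003], [0.002, -1.0, -0.001], [0.003, 0.001, -1.0]]
contact_force: [-0.8, 0.1, 6.7]
grip_width: 0.174
```

```bash
python3 -m pendant '[{"x":-0.0005,"y":0.006,"z":0,"wx":0,"wy":0,"wz":0,"gripper":0.005},{"x":-0.0005,"y":0.01,"z":0,"wx":0,"wy":0,"wz":0,"gripper":0.005},{"x":-0.0005,"y":0.01,"z":0,"wx":0,"wy":0,"wz":0,"gripper":0.005},{"x":0,"y":0,"z":0,"wx":0,"wy":0,"wz":0,"gripper":0.005}]' 50; python3 - <<'E'
from h import *
st();save('scene','s12.png')
OBJ['pot']=((.587,-.109),.074,.08)
loc({'pot':OBJ['pot']})
E
```

```text
clock: 27.65
tcp_pos: [0.4618, -0.1076, 0.0643]
eef_rot: [[1.0, 0.002, 0.003], [0.002, -1.0, 0.0], [0.003, -0.0, -1.0]]
contact_force: [1.0, 4.7, 7.2]
grip_width: 0.176
t 27.65 tcp [ 0.4618 -0.1076  0.0643] rot [[1.0, 0.002, 0.003], [0.002, -1.0, 0.0], [0.003, -0.0, -1.0]] F [1.  4.7 7.2] g 15.0 q [-0.47  0.34  1.95  0.    0.85  1.1 ]
top pot [ 0.5834 -0.108 ] 0.0011 141 free [ 0.5836 -0.108 ] 0.0735
scene pot [ 0.5881 -0.1068] 0.0021 278 free [ 0.588  -0.1065] 0.0737
```

View pics/s12.png

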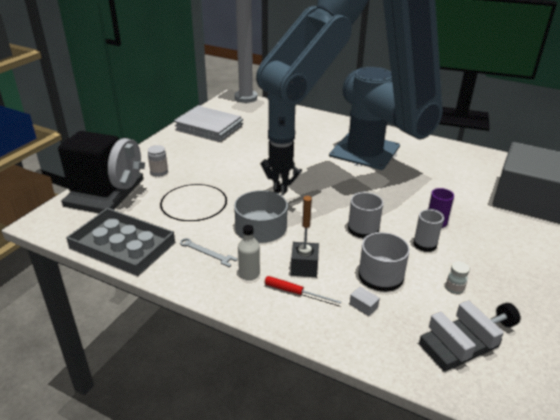

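```bash
python3 -m pendant '[{"x":-0.0008,"y":0.01,"z":0,"wx":0,"wy":0,"wz":0,"gripper":0.005},{"x":-0.0008,"y":0.015,"z":0,"wx":0,"wy":0,"wz":0,"gripper":0.005},{"x":-0.0008,"y":0.015,"z":0,"wx":0,"wy":0,"wz":0,"gripper":0.005},{"x":-0.0008,"y":0.015,"z":0,"wx":0,"wy":0,"wz":0,"gripper":0.005},{"x":-0.0008,"y":0.015,"z":0,"wx":0,"wy":0,"wz":0,"gripper":0.005},{"x":-0.0008,"y":0.015,"z":0,"wx":0,"wy":0,"wz":0,"gripper":0.005},{"x":-0.0008,"y":0.015,"z":0,"wx":0,"wy":0,"wz":0,"gripper":0.005},{"x":-0.0008,"y":0.015,"z":0,"wx":0,"wy":0,"wz":0,"gripper":0.005},{"x":-0.0008,"y":0.015,"z":0,"wx":0,"wy":0,"wz":0,"gripper":0.005},{"x":-0.0008,"y":0.01,"z":0,"wx":0,"wy":0,"wz":0,"gripper":0.005},{"x":0,"y":0,"z":0,"wx":0,"wy":0,"wz":0,"gripper":0.005}]' 50; python3 - <<'E'
from h import *
st()
p,d,W,c,T=rims(camn='top')
OBJ['pot']=((.58,-.247),.074,.08)
loc({'pot':OBJ['pot']})
for cn in('top','scene'):
    p,d=save(cn,cn+'13.png')
    s=silhouettes('ring_mark',cn); print([(x['conf'],x['xy']) for x in s][:2]); print(place_of('ring_mark',cn)[:1])
E
```

```text
clock: 29.18
tcp_pos: [0.4539, -0.2476, 0.0643]
eef_rot: [[1.0, 0.002, 0.002], [0.002, -1.0, 0.0], [0.002, -0.0, -1.0]]
contact_force: [0.9, 4.3, 7.3]
grip_width: 0.174
t 29.18 tcp [ 0.4539 -0.2476  0.0643] rot [[1.0, 0.002, 0.002], [0.002, -1.0, 0.0], [0.002, -0.0, -1.0]] F [0.9 4.3 7.3] g 14.9 q [-0.72  0.4   1.84  0.    0.9   0.85]
top pot [ 0.5752 -0.2475] 0.0012 145 free [ 0.5754 -0.2472] 0.0736
scene pot [ 0.5801 -0.2461] 0.0021 272 free [ 0.5799 -0.2456] 0.0735
[(0.77, [378.4, 206.4]), (0.18, [325.5, 160.2])]
[{'xy': [369.3, 212.1], 'conf': 0.87}]
[(0.78, [178.3, 200.5])]
[{'xy': [191.0, 198.0], 'conf': 0.91}]
```

View pics/top13.png

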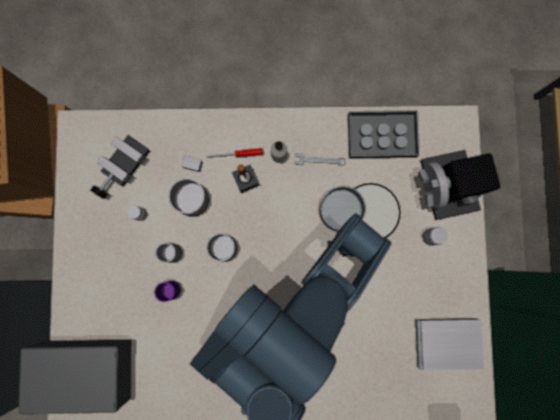

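View pics/scene13.png

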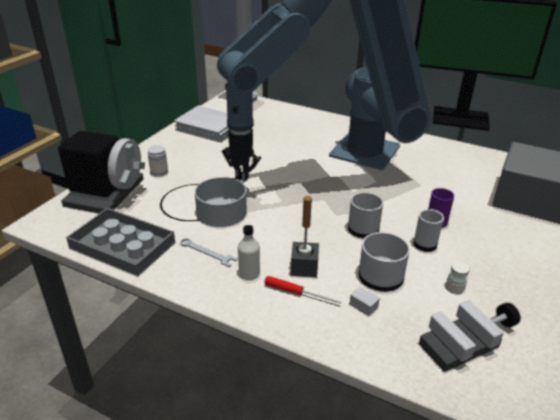

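```bash
python3 - <<'E'
from h import *
for cn,f in(('top','top0.png'),('scene','scene0.png')):
    g=cv2.imread('pics/'+f,0).astype(float); c,T=cam(cn)
    v,u=np.mgrid[:420,:560]; r=np.stack([(u-c['cx'])/c['fx'],(v-c['cy'])/c['fy'],np.ones_like(u)],-1)@T[:3,:3].T
    X=T[:3,3]-r*(T[2,3]/r[...,2:])
    D=np.hypot(X[...,0]-.572,X[...,1]+.354); m=(D>.08)&(D<.12)
    med=cv2.medianBlur(g.astype(np.uint8),25).astype(float)
    m&=(med-g>40); P=X[m]; print(cn,len(P),circ(P),fitr(P,.1,(.572,-.354)))
E
```

```text
top 463 (array([ 0.56857944, -0.35446327]), np.float64(0.10044014231668051), 374, np.float64(0.0018831331020850647)) (array([ 0.56877151, -0.3542778 ]), np.float64(0.0022749447373103227), 463)
scene 461 (array([ 0.57153582, -0.35283351]), np.float64(0.10020002345590831), 375, np.float64(0.002576394587748601)) (array([ 0.57067627, -0.35347205]), np.float64(0.0031473803422456376), 461)
```

```bash
python3 -m pendant '[{"x":-0.0009,"y":0.01,"z":0,"wx":0,"wy":0,"wz":0,"gripper":0.005},{"x":-0.0009,"y":0.015,"z":0,"wx":0,"wy":0,"wz":0,"gripper":0.005},{"x":-0.001,"y":0.015,"z":0,"wx":0,"wy":0,"wz":0,"gripper":0.005},{"x":-0.001,"y":0.015,"z":0,"wx":0,"wy":0,"wz":0,"gripper":0.005},{"x":-0.001,"y":0.015,"z":0,"wx":0,"wy":0,"wz":0,"gripper":0.005},{"x":-0.001,"y":0.015,"z":0,"wx":0,"wy":0,"wz":0,"gripper":0.005},{"x":-0.001,"y":0.015,"z":0,"wx":0,"wy":0,"wz":0,"gripper":0.005},{"x":-0.001,"y":0.007,"z":0,"wx":0,"wy":0,"wz":0,"gripper":0.005},{"x":0,"y":0,"z":0,"wx":0,"wy":0,"wz":0,"gripper":0.005},{"x":0,"y":0,"z":0,"wx":0,"wy":0,"wz":0,"gripper":0.005}]' 50; python3 - <<'E'
from h import *
st()
OBJ['pot']=((.57,-.354),.074,.08)
loc({'pot':OBJ['pot']})
save('top','top14.png');save('scene','s14.png')
E
```

```text
clock: 30.88
tcp_pos: [0.4463, -0.3541, 0.0643]
eef_rot: [[1.0, 0.003, 0.002], [0.003, -1.0, 0.0], [0.002, -0.0, -1.0]]
contact_force: [1.9, 5.6, 5.3]
grip_width: 0.176
t 30.88 tcp [ 0.4463 -0.3541  0.0643] rot [[1.0, 0.003, 0.002], [0.003, -1.0, 0.0], [0.002, -0.0, -1.0]] F [1.9 5.6 5.3] g 15.0 q [-0.87  0.48  1.71  0.    0.95  0.7 ]
top pot [ 0.5672 -0.3538] 0.0015 174 free [ 0.5672 -0.3532] 0.0735
scene pot [ 0.5725 -0.3529] 0.0022 247 free [ 0.573  -0.3528] 0.0733
```

View pics/s14.png

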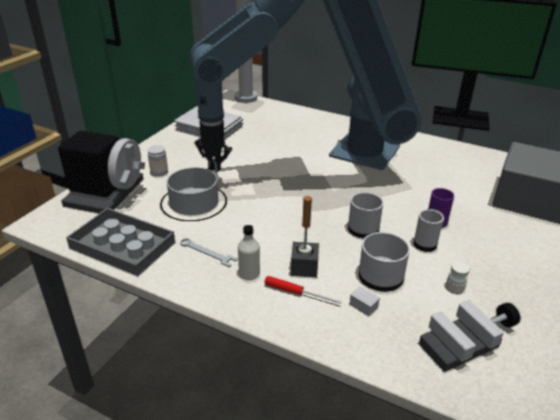

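```bash
python3 -m pendant '[{"x":0,"y":0,"z":0,"wx":0,"wy":0,"wz":0,"gripper":0.03},{"x":0,"y":0,"z":0,"wx":0,"wy":0,"wz":0,"gripper":0.05},{"x":0,"y":0,"z":0,"wx":0,"wy":0,"wz":0,"gripper":0.05},{"x":0,"y":0,"z":0,"wx":0,"wy":0,"wz":0,"gripper":0.05},{"x":0,"y":0,"z":-0.03,"wx":0,"wy":0,"wz":0,"gripper":0.05},{"x":0,"y":0,"z":-0.05,"wx":0,"wy":0,"wz":0,"gripper":0.05},{"x":0,"y":0,"z":-0.05,"wx":0,"wy":0,"wz":0,"gripper":0.05},{"x":0,"y":0,"z":-0.05,"wx":0,"wy":0,"wz":0,"gripper":0.05},{"x":0,"y":0,"z":-0.04,"wx":0,"wy":0,"wz":0,"gripper":0.05},{"x":0,"y":0,"z":0,"wx":0,"wy":0,"wz":0,"gripper":0.05}]'; python3 -m pendant '[{"x":0.0161,"y":-0.0515,"z":0,"wx":0,"wy":0,"wz":0,"gripper":0.05},{"x":0.0161,"y":-0.0515,"z":0,"wx":0,"wy":0,"wz":0,"gripper":0.05},{"x":0.0161,"y":-0.0515,"z":0,"wx":0,"wy":0,"wz":0,"gripper":0.05},{"x":0.0161,"y":-0.0515,"z":0,"wx":0,"wy":0,"wz":0,"gripper":0.05},{"x":0.0161,"y":-0.0515,"z":0,"wx":0,"wy":0,"wz":0,"gripper":0.05},{"x":0.0161,"y":-0.0515,"z":0,"wx":0,"wy":0,"wz":0,"gripper":0.05},{"x":0.0161,"y":-0.0515,"z":0,"wx":0,"wy":0,"wz":0,"gripper":0.05},{"x":0.0161,"y":-0.0515,"z":0,"wx":0,"wy":0,"wz":0,"gripper":0.05},{"x":0.0161,"y":-0.0515,"z":0,"wx":0,"wy":0,"wz":0,"gripper":0.05},{"x":0.0161,"y":-0.0515,"z":0,"wx":0,"wy":0,"wz":0,"gripper":0.05},{"x":0.0161,"y":-0.0515,"z":0,"wx":0,"wy":0,"wz":0,"gripper":0.05},{"x":0,"y":0,"z":0,"wx":0,"wy":0,"wz":0,"gripper":0.05}]'; python3 -m pendant '[{"x":0,"y":0,"z":0.03,"wx":0,"wy":0,"wz":0,"gripper":0.04},{"x":0,"y":0,"z":0,"wx":0,"wy":0,"wz":0,"gripper":0.04}]'; python3 - <<'E'
from h import *
st()
OBJ['pot']=((.57,-.354),.074,.08);OBJ['slim']=((.44,.336),.031,.1)
loc()
loc({'wide':OBJ['wide']},cams=('wrist',)); save('wrist','w15.png')
E
```

```text
clock: 32.33
tcp_pos: [0.4464, -0.3562, 0.2868]
eef_rot: [[1.0, 0.002, 0.005], [0.002, -1.0, -0.006], [0.005, 0.006, -1.0]]
contact_force: [0.4, -0.1, 0.3]
grip_width: 0.584
clock: 33.83
tcp_pos: [0.6209, 0.2157, 0.2803]
eef_rot: [[1.0, 0.006, -0.003], [0.006, -1.0, 0.001], [-0.003, -0.001, -1.0]]
contact_force: [-0.4, -0.5, -0.1]
grip_width: 0.584
clock: 34.08
tcp_pos: [0.6194, 0.2109, 0.2492]
eef_rot: [[1.0, 0.001, -0.007], [0.001, -1.0, -0.002], [-0.007, 0.002, -1.0]]
contact_force: [0.5, 0.2, -0.2]
grip_width: 0.466
t 34.08 tcp [0.6194 0.2109 0.2492] rot [[1.0, 0.001, -0.007], [0.001, -1.0, -0.002], [-0.007, 0.002, -1.0]] F [ 0.5  0.2 -0.2] g 39.8 q [ 0.16  0.45  1.25 -0.    1.45  1.73]
top wide [0.6223 0.2683] 0.0013 69 free [0.6214 0.2685] 0.0562
top mid [0.4516 0.1579] 0.0012 99 free [0.4517 0.1578] 0.0437
top slim few 0
top pot [ 0.5673 -0.3537] 0.0024 213 free [ 0.5672 -0.3534] 0.074
scene wide [0.6255 0.2703] 0.0015 306 free [0.6254 0.2702] 0.057
scene mid [0.4556 0.1595] 0.0018 156 free [0.4559 0.1596] 0.044
scene slim [0.4416 0.3369] 0.0017 132 free [0.4418 0.3371] 0.0302
scene pot [ 0.5729 -0.3525] 0.0021 246 free [ 0.5738 -0.3521] 0.0738
wrist wide [0.6227 0.2698] 0.0012 2851 free [0.6231 0.2696] 0.0561
```

View pics/w15.png

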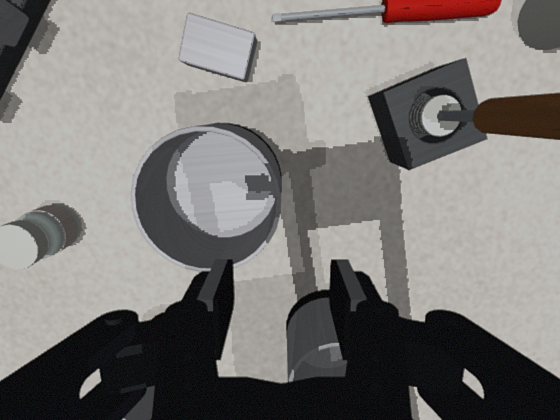

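```bash
python3 -m pendant '[{"x":0.0035,"y":-0.001,"z":0.03,"wx":0,"wy":0,"wz":0,"gripper":0.04},{"x":0,"y":0,"z":0.04,"wx":0,"wy":0,"wz":0,"gripper":0.04},{"x":0,"y":0,"z":0.04,"wx":0,"wy":0,"wz":0,"gripper":0.04},{"x":0,"y":0,"z":0,"wx":0,"wy":0,"wz":0,"gripper":0.04},{"x":0,"y":0,"z":0,"wx":0,"wy":0,"wz":0,"gripper":0.04}]'; python3 - <<'E'
from h import *
st()
save('wrist','w16.png')
E
```

```text
clock: 34.9
tcp_pos: [0.6262, 0.213, 0.1451]
eef_rot: [[1.0, 0.002, 0.003], [0.002, -1.0, 0.0], [0.003, -0.0, -1.0]]
contact_force: [-0.0, 0.4, 0.6]
grip_width: 0.467
t 34.9 tcp [0.6262 0.213  0.1451] rot [[1.0, 0.002, 0.003], [0.002, -1.0, 0.0], [0.003, -0.0, -1.0]] F [-0.   0.4  0.6] g 39.9 q [ 0.16  0.53  1.38 -0.    1.22  1.73]
```

View pics/w16.png

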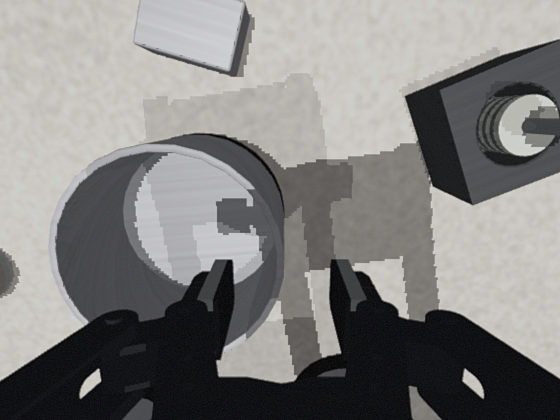

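```bash
python3 -m pendant '[{"x":-0.0028,"y":0.0005,"z":0.02,"wx":0,"wy":0,"wz":0,"gripper":0.04},{"x":0,"y":0,"z":0.02,"wx":0,"wy":0,"wz":0,"gripper":0.04},{"x":0,"y":0,"z":0.004,"wx":0,"wy":0,"wz":0,"gripper":0.04},{"x":0,"y":0,"z":0,"wx":0,"wy":0,"wz":0,"gripper":0.04},{"x":0,"y":0,"z":0,"wx":0,"wy":0,"wz":0,"gripper":0.02},{"x":0,"y":0,"z":0,"wx":0,"wy":0,"wz":0,"gripper":0.01}]' 40;python3 -m pendant '[{"x":0,"y":0,"z":0,"wx":0,"wy":0,"wz":0,"gripper":0.0},{"x":0,"y":0,"z":0,"wx":0,"wy":0,"wz":0,"gripper":0.0},{"x":0,"y":0,"z":0,"wx":0,"wy":0,"wz":0,"gripper":0.0},{"x":0,"y":0,"z":0,"wx":0,"wy":0,"wz":0,"gripper":0.0}]' 100; python3 - <<'E'
from h import *
st()
save('wrist','w17.png')
E
```

```text
clock: 35.7
tcp_pos: [0.6226, 0.2126, 0.0998]
eef_rot: [[1.0, 0.002, 0.002], [0.002, -1.0, 0.0], [0.002, -0.0, -1.0]]
contact_force: [-0.5, 0.0, 0.8]
grip_width: 0.119
clock: 36.2
tcp_pos: [0.6227, 0.2129, 0.0999]
eef_rot: [[1.0, 0.002, 0.002], [0.002, -1.0, 0.001], [0.002, -0.001, -1.0]]
contact_force: [-1.0, 2.0, 6.4]
grip_width: 0.014
t 36.2 tcp [0.6227 0.2129 0.0999] rot [[1.0, 0.002, 0.002], [0.002, -1.0, 0.001], [0.002, -0.001, -1.0]] F [-1.   2.   6.4] g 1.2 q [0.16 0.57 1.44 0.   1.13 1.73]
```

View pics/w17.png

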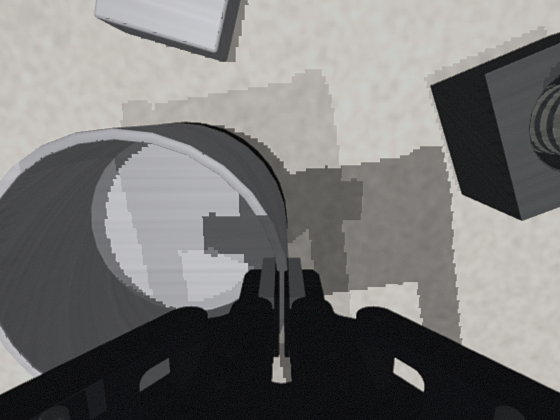

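```bash
python3 -m pendant '[{"x":0,"y":0,"z":-0.005,"wx":0,"wy":0,"wz":0,"gripper":0.0},{"x":0,"y":0,"z":-0.01,"wx":0,"wy":0,"wz":0,"gripper":0.0},{"x":0,"y":0,"z":-0.015,"wx":0,"wy":0,"wz":0,"gripper":0.0},{"x":0,"y":0,"z":0,"wx":0,"wy":0,"wz":0,"gripper":0.0}]' 100; python3 - <<'E'
from h import *
st()
save('scene','s18.png')
E
```

```text
clock: 36.75
tcp_pos: [0.6232, 0.2127, 0.1309]
eef_rot: [[1.0, 0.002, 0.004], [0.002, -1.0, 0.001], [0.004, -0.001, -1.0]]
contact_force: [-0.2, -0.2, -2.3]
grip_width: 0.029
t 36.75 tcp [0.6232 0.2127 0.1309] rot [[1.0, 0.002, 0.004], [0.002, -1.0, 0.001], [0.004, -0.001, -1.0]] F [-0.2 -0.2 -2.3] g 2.5 q [ 0.16  0.54  1.41 -0.    1.19  1.73]
```

View pics/s18.png

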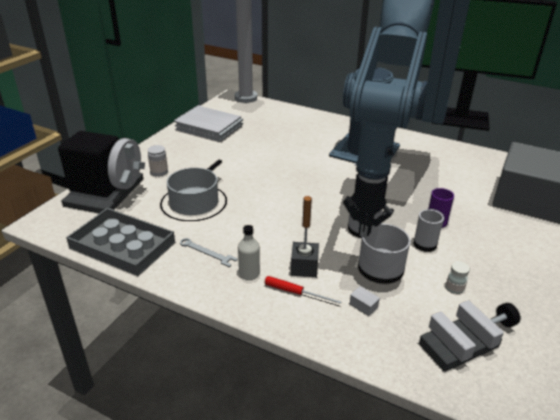

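```bash
python3 -m pendant '[{"x":-0.01,"y":0,"z":-0.02,"wx":0,"wy":0,"wz":0,"gripper":0.0},{"x":-0.02,"y":0,"z":-0.03,"wx":0,"wy":0,"wz":0,"gripper":0.0},{"x":-0.02,"y":0,"z":-0.03,"wx":0,"wy":0,"wz":0,"gripper":0.0},{"x":-0.02,"y":0.01,"z":-0.03,"wx":0,"wy":0,"wz":0,"gripper":0.0},{"x":-0.01,"y":0.02,"z":-0.015,"wx":0,"wy":0,"wz":0,"gripper":0.0},{"x":0,"y":0.03,"z":0,"wx":0,"wy":0,"wz":0,"gripper":0.0},{"x":0,"y":0.035,"z":0,"wx":0,"wy":0,"wz":0,"gripper":0.0},{"x":0,"y":0.035,"z":0,"wx":0,"wy":0,"wz":0,"gripper":0.0},{"x":0,"y":0.035,"z":0,"wx":0,"wy":0,"wz":0,"gripper":0.0},{"x":0,"y":0.035,"z":0,"wx":0,"wy":0,"wz":0,"gripper":0.0},{"x":0,"y":0.035,"z":0,"wx":0,"wy":0,"wz":0,"gripper":0.0},{"x":0,"y":0.035,"z":0,"wx":0,"wy":0,"wz":0,"gripper":0.0}]' 100
python3 -m pendant '[{"x":0.002,"y":0.035,"z":0,"wx":0,"wy":0,"wz":0,"gripper":0.0},{"x":0.003,"y":0.035,"z":0,"wx":0,"wy":0,"wz":0,"gripper":0.0},{"x":0.003,"y":0.035,"z":0,"wx":0,"wy":0,"wz":0,"gripper":0.0},{"x":0.003,"y":0.035,"z":0,"wx":0,"wy":0,"wz":0,"gripper":0.0},{"x":0.003,"y":0.035,"z":0,"wx":0,"wy":0,"wz":0,"gripper":0.0},{"x":0.003,"y":0.035,"z":0,"wx":0,"wy":0,"wz":0,"gripper":0.0},{"x":0.003,"y":0.035,"z":0,"wx":0,"wy":0,"wz":0,"gripper":0.0},{"x":0.003,"y":0.035,"z":0,"wx":0,"wy":0,"wz":0,"gripper":0.0},{"x":0.003,"y":0.03,"z":0,"wx":0,"wy":0,"wz":0,"gripper":0.0},{"x":0,"y":0.02,"z":0,"wx":0,"wy":0,"wz":0,"gripper":0.0},{"x":0,"y":0,"z":0,"wx":0,"wy":0,"wz":0,"gripper":0.0},{"x":0,"y":0,"z":0,"wx":0,"wy":0,"wz":0,"gripper":0.0}]' 100; python3 - <<'E'
from h import *
st()
save('scene','s19.png')
OBJ['pot']=((.57,-.354),.074,.08);OBJ['slim']=((.44,.336),.031,.1);loc()
E
```

```text
clock: 38.3
tcp_pos: [0.5418, -0.0584, 0.2549]
eef_rot: [[1.0, 0.002, 0.001], [0.002, -1.0, -0.0], [0.001, 0.0, -1.0]]
contact_force: [0.9, 0.4, -3.0]
grip_width: 0.016
clock: 39.8
tcp_pos: [0.5691, -0.3863, 0.254]
eef_rot: [[1.0, 0.002, -0.0], [0.002, -1.0, 0.001], [-0.0, -0.001, -1.0]]
contact_force: [0.2, 0.7, -3.3]
grip_width: 0.022
t 39.8 tcp [ 0.5691 -0.3863  0.254 ] rot [[1.0, 0.002, -0.0], [0.002, -1.0, 0.001], [-0.0, -0.001, -1.0]] F [ 0.2  0.7 -3.3] g 1.8 q [-0.76  0.51  1.15  0.    1.48  0.81]
top wide few 0
top mid [0.4516 0.158 ] 0.0012 112 free [0.4516 0.1581] 0.0437
top slim [0.4381 0.3359] 0.0013 96 free [0.438  0.3352] 0.0306
top pot [ 0.5685 -0.3536] 0.0011 81 free [ 0.5682 -0.3531] 0.0741
scene wide few 0
scene mid [0.4557 0.1598] 0.0018 169 free [0.4557 0.1596] 0.0438
scene slim [0.4414 0.3376] 0.0016 127 free [0.4417 0.3377] 0.031
scene pot [ 0.5726 -0.3523] 0.002 208 free [ 0.5728 -0.3523] 0.0736
```

View pics/s19.png

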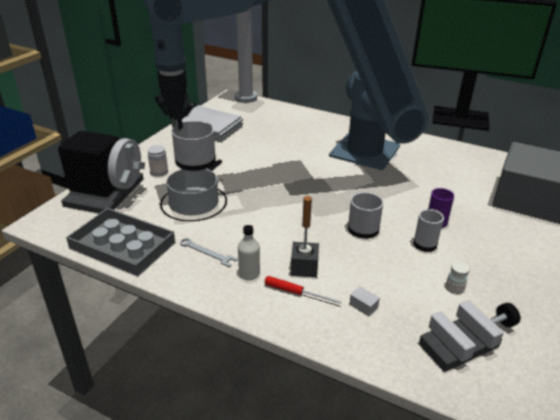

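```bash
python3 -m pendant '[{"x":0.0005,"y":0.0232,"z":0,"wx":0,"wy":0,"wz":0,"gripper":0.0},{"x":0,"y":0,"z":0,"wx":0,"wy":0,"wz":0,"gripper":0.0},{"x":0,"y":0,"z":0,"wx":0,"wy":0,"wz":0,"gripper":0.0}]' 100; python3 - <<'E'
from h import *
st()
loc({'w':((.57,-.353),.057,.254)})
loc({'w':((.57,-.353),.057,.254)},cams=('wrist',))
E
```

```text
clock: 40.33
tcp_pos: [0.5698, -0.4099, 0.2538]
eef_rot: [[1.0, 0.002, -0.0], [0.002, -1.0, 0.001], [-0.0, -0.001, -1.0]]
contact_force: [0.2, 0.9, -1.6]
grip_width: 0.018
t 40.33 tcp [ 0.5698 -0.4099  0.2538] rot [[1.0, 0.002, -0.0], [0.002, -1.0, 0.001], [-0.0, -0.001, -1.0]] F [ 0.2  0.9 -1.6] g 1.6 q [-0.78  0.54  1.11  0.    1.5   0.79]
top w [ 0.572  -0.3542] 0.0012 146 free [ 0.5721 -0.3541] 0.0568
scene w [ 0.5773 -0.3527] 0.0035 225 free [ 0.5775 -0.353 ] 0.0564
wrist w [ 0.5729 -0.3551] 0.002 7965 free [ 0.5735 -0.3555] 0.0564
```

```bash
python3 -m pendant '[{"x":-0.003,"y":-0.0015,"z":0.01,"wx":0,"wy":0,"wz":0,"gripper":0.0},{"x":0,"y":0,"z":0.025,"wx":0,"wy":0,"wz":0,"gripper":0.0},{"x":0,"y":0,"z":0.025,"wx":0,"wy":0,"wz":0,"gripper":0.0},{"x":0,"y":0,"z":0.02,"wx":0,"wy":0,"wz":0,"gripper":0.0},{"x":0,"y":0,"z":0,"wx":0,"wy":0,"wz":0,"gripper":0.0}]' 100;python3 -m pendant '[{"x":0,"y":0,"z":0.02,"wx":0,"wy":0,"wz":0,"gripper":0.0},{"x":0,"y":0,"z":0.02,"wx":0,"wy":0,"wz":0,"gripper":0.0},{"x":0,"y":0,"z":0.015,"wx":0,"wy":0,"wz":0,"gripper":0.0},{"x":0,"y":0,"z":0.006,"wx":0,"wy":0,"wz":0,"gripper":0.0},{"x":0,"y":0,"z":0,"wx":0,"wy":0,"wz":0,"gripper":0.0}]' 100;
```

```text
clock: 41.1
tcp_pos: [0.5654, -0.4079, 0.171]
eef_rot: [[1.0, 0.002, -0.004], [0.002, -1.0, 0.004], [-0.004, -0.004, -1.0]]
contact_force: [0.4, -0.5, -3.0]
grip_width: 0.023
clock: 41.72
tcp_pos: [0.5667, -0.4093, 0.1129]
eef_rot: [[1.0, 0.002, -0.0], [0.002, -1.0, 0.0], [-0.0, -0.0, -1.0]]
contact_force: [-0.6, 0.1, -2.3]
grip_width: 0.024
```

```bash
python3 -m pendant '[{"x":0,"y":0,"z":0.003,"wx":0,"wy":0,"wz":0,"gripper":0.0},{"x":0,"y":0,"z":0.001,"wx":0,"wy":0,"wz":0,"gripper":0.0},{"x":0,"y":0,"z":0,"wx":0,"wy":0,"wz":0,"gripper":0.0}]' 100;python3 -m pendant '[{"x":0,"y":0,"z":0.001,"wx":0,"wy":0,"wz":0,"gripper":0.0},{"x":0,"y":0,"z":0,"wx":0,"wy":0,"wz":0,"gripper":0.0}]' 100; python3 - <<'E'
from h import *
save('scene','s20.png')
E
```

```text
clock: 42.1
tcp_pos: [0.5668, -0.4093, 0.109]
eef_rot: [[1.0, 0.002, 0.0], [0.002, -1.0, -0.0], [0.0, 0.0, -1.0]]
contact_force: [-0.8, 0.6, -3.3]
grip_width: 0.018
clock: 42.35
tcp_pos: [0.5669, -0.4096, 0.1082]
eef_rot: [[1.0, 0.002, 0.001], [0.002, -1.0, -0.001], [0.001, 0.001, -1.0]]
contact_force: [0.5, -0.3, -2.5]
grip_width: 0.02
```

View pics/s20.png

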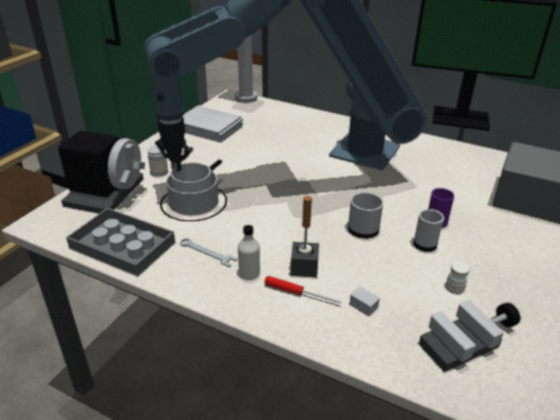

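Just above the pot floor. I'll lower 1 mm more and release with modest opening.

```bash
python3 -m pendant '[{"x":0,"y":0,"z":0.001,"wx":0,"wy":0,"wz":0,"gripper":0.0},{"x":0,"y":0,"z":0,"wx":0,"wy":0,"wz":0,"gripper":0.0},{"x":0,"y":0,"z":0,"wx":0,"wy":0,"wz":0,"gripper":0.015},{"x":0,"y":0,"z":0,"wx":0,"wy":0,"wz":0,"gripper":0.03},{"x":0,"y":0,"z":0,"wx":0,"wy":0,"wz":0,"gripper":0.03},{"x":0,"y":0,"z":0,"wx":0,"wy":0,"wz":0,"gripper":0.03}]' 40;python3 -m pendant '[{"x":0,"y":0,"z":-0.02,"wx":0,"wy":0,"wz":0,"gripper":0.03},{"x":0,"y":0,"z":-0.03,"wx":0,"wy":0,"wz":0,"gripper":0.03},{"x":0,"y":0,"z":-0.05,"wx":0,"wy":0,"wz":0,"gripper":0.03},{"x":0,"y":0,"z":-0.05,"wx":0,"wy":0,"wz":0,"gripper":0.03},{"x":0,"y":0,"z":0,"wx":0,"wy":0,"wz":0,"gripper":0.03}]' 40; python3 - <<'E'
from h import *
st()
OBJ['pot']=((.57,-.354),.074,.08);OBJ['slim']=((.44,.336),.031,.1);OBJ['wide']=((.57,-.353),.057,.108);loc()
loc({'wide':OBJ['wide']},cams=('wrist',));
save('wrist','w21.png')
E
```

```text
clock: 43.15
tcp_pos: [0.5667, -0.4092, 0.1065]
eef_rot: [[1.0, 0.002, -0.0], [0.002, -1.0, 0.0], [-0.0, -0.0, -1.0]]
contact_force: [-0.4, 0.4, -0.9]
grip_width: 0.347
clock: 43.78
tcp_pos: [0.5684, -0.4108, 0.263]
eef_rot: [[1.0, 0.002, 0.008], [0.002, -1.0, -0.007], [0.008, 0.008, -1.0]]
contact_force: [-0.0, -0.2, -0.3]
grip_width: 0.355
t 43.77 tcp [ 0.5684 -0.4108  0.263 ] rot [[1.0, 0.002, 0.008], [0.002, -1.0, -0.007], [0.008, 0.008, -1.0]] F [-0.  -0.2 -0.3] g 30.3 q [-0.78  0.52  1.1   0.    1.5   0.78]
top wide [ 0.5691 -0.3545] 0.0012 93 free [ 0.5695 -0.3537] 0.0566
top mid [0.4516 0.158 ] 0.0012 114 free [0.4516 0.1579] 0.0437
top slim [0.4382 0.336 ] 0.0014 95 free [0.4383 0.3359] 0.0307
top pot [ 0.5668 -0.3542] 0.0051 176 free [ 0.5673 -0.3536] 0.0737
scene wide [ 0.5742 -0.3528] 0.0019 185 free [ 0.5746 -0.3525] 0.0569
scene mid [0.4559 0.1594] 0.0019 159 free [0.4564 0.1592] 0.0442
scene slim [0.4416 0.3373] 0.0017 134 free [0.441  0.3371] 0.0313
scene pot [ 0.5713 -0.353 ] 0.0116 433 free [ 0.5796 -0.3518] 0.0611
wrist wide [ 0.5699 -0.3536] 0.0012 2676 free [ 0.5703 -0.3538] 0.0562
```

View pics/w21.png

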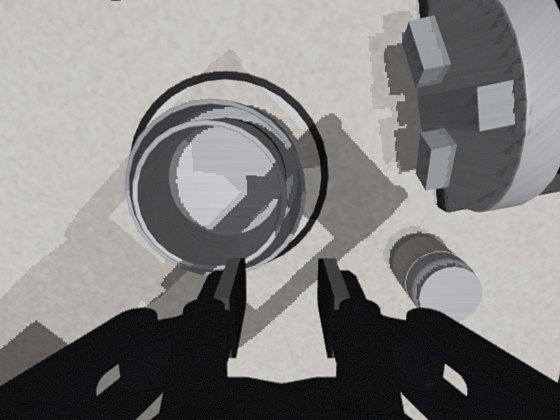

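```bash
python3 -m pendant '[{"x":-0.0104,"y":-0.0478,"z":0,"wx":0,"wy":0,"wz":0,"gripper":0.04},{"x":-0.0104,"y":-0.0478,"z":0,"wx":0,"wy":0,"wz":0,"gripper":0.04},{"x":-0.0104,"y":-0.0478,"z":0,"wx":0,"wy":0,"wz":0,"gripper":0.04},{"x":-0.0104,"y":-0.0478,"z":0,"wx":0,"wy":0,"wz":0,"gripper":0.04},{"x":-0.0104,"y":-0.0478,"z":0,"wx":0,"wy":0,"wz":0,"gripper":0.04},{"x":-0.0104,"y":-0.0478,"z":0,"wx":0,"wy":0,"wz":0,"gripper":0.04},{"x":-0.0104,"y":-0.0478,"z":0,"wx":0,"wy":0,"wz":0,"gripper":0.04},{"x":-0.0104,"y":-0.0478,"z":0,"wx":0,"wy":0,"wz":0,"gripper":0.04},{"x":-0.0104,"y":-0.0478,"z":0,"wx":0,"wy":0,"wz":0,"gripper":0.04},{"x":-0.0104,"y":-0.0478,"z":0,"wx":0,"wy":0,"wz":0,"gripper":0.04},{"x":-0.0104,"y":-0.0478,"z":0,"wx":0,"wy":0,"wz":0,"gripper":0.04},{"x":0,"y":0,"z":0,"wx":0,"wy":0,"wz":0,"gripper":0.04}]' 40;python3 -m pendant '[{"x":0,"y":0,"z":0.03,"wx":0,"wy":0,"wz":0,"gripper":0.04},{"x":0,"y":0,"z":0.03,"wx":0,"wy":0,"wz":0,"gripper":0.04},{"x":0,"y":0,"z":0,"wx":0,"wy":0,"wz":0,"gripper":0.04},{"x":0,"y":0,"z":0,"wx":0,"wy":0,"wz":0,"gripper":0.04}]' 40; python3 - <<'E'
from h import *
st()
loc({'mid':OBJ['mid']},cams=('wrist','scene'));
save('wrist','w22.png')
E
```

```text
clock: 45.48
tcp_pos: [0.4493, 0.119, 0.2553]
eef_rot: [[1.0, 0.007, -0.003], [0.007, -1.0, 0.001], [-0.003, -0.001, -1.0]]
contact_force: [0.6, -0.1, 0.2]
grip_width: 0.467
clock: 45.98
tcp_pos: [0.4518, 0.1157, 0.1972]
eef_rot: [[1.0, 0.001, -0.0], [0.001, -1.0, -0.0], [-0.0, 0.0, -1.0]]
contact_force: [-0.0, 0.7, 0.4]
grip_width: 0.47
t 45.98 tcp [0.4518 0.1157 0.1972] rot [[1.0, 0.001, -0.0], [0.001, -1.0, -0.0], [-0.0, 0.0, -1.0]] F [-0.   0.7  0.4] g 40.1 q [ 0.01  0.15  1.8  -0.    1.19  1.58]
wrist mid [0.4523 0.1592] 0.0012 3016 free [0.453  0.1589] 0.0433
scene mid [0.4548 0.1594] 0.002 166 free [0.4548 0.1592] 0.0436
```

View pics/w22.png

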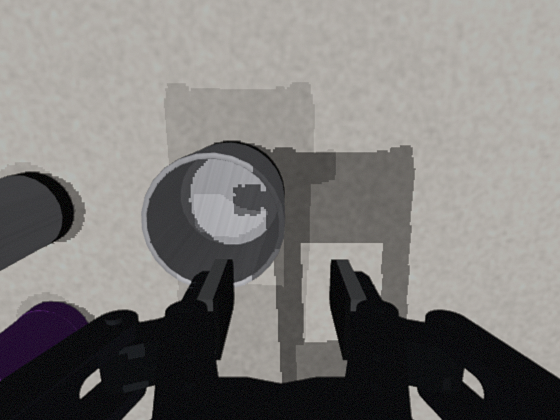

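```bash
python3 -m pendant '[{"x":0.001,"y":0.0005,"z":0.035,"wx":0,"wy":0,"wz":0,"gripper":0.04},{"x":0,"y":0,"z":0.035,"wx":0,"wy":0,"wz":0,"gripper":0.04},{"x":0,"y":0,"z":0.02,"wx":0,"wy":0,"wz":0,"gripper":0.04},{"x":0,"y":0,"z":0.0065,"wx":0,"wy":0,"wz":0,"gripper":0.04},{"x":0,"y":0,"z":0,"wx":0,"wy":0,"wz":0,"gripper":0.04},{"x":0,"y":0,"z":0,"wx":0,"wy":0,"wz":0,"gripper":0.02},{"x":0,"y":0,"z":0,"wx":0,"wy":0,"wz":0,"gripper":0.01}]' 40;python3 -m pendant '[{"x":0,"y":0,"z":0,"wx":0,"wy":0,"wz":0,"gripper":0.0},{"x":0,"y":0,"z":0,"wx":0,"wy":0,"wz":0,"gripper":0.0},{"x":0,"y":0,"z":0,"wx":0,"wy":0,"wz":0,"gripper":0.0},{"x":0,"y":0,"z":0,"wx":0,"wy":0,"wz":0,"gripper":0.0}]' 100; python3 - <<'E'
from h import *
save('wrist','w23.png')
E
```

```text
clock: 47.0
tcp_pos: [0.4529, 0.1158, 0.1012]
eef_rot: [[1.0, 0.002, 0.002], [0.002, -1.0, 0.0], [0.002, -0.0, -1.0]]
contact_force: [-0.3, -0.2, -0.1]
grip_width: 0.116
clock: 47.5
tcp_pos: [0.4529, 0.116, 0.1012]
eef_rot: [[1.0, 0.002, 0.002], [0.002, -1.0, 0.0], [0.002, -0.0, -1.0]]
contact_force: [-1.2, 1.6, 6.8]
grip_width: 0.022
```

View pics/w23.png

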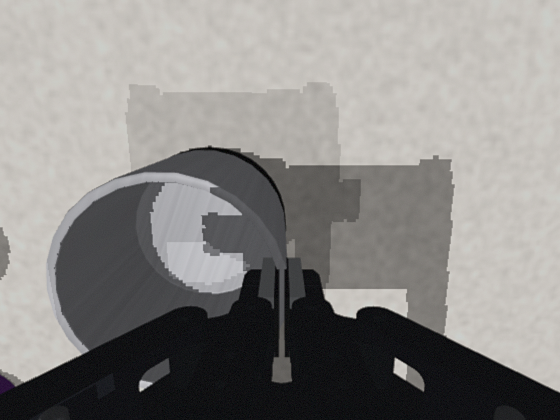

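```bash
python3 -m pendant '[{"x":0,"y":0,"z":-0.01,"wx":0,"wy":0,"wz":0,"gripper":0.0},{"x":0,"y":0,"z":-0.03,"wx":0,"wy":0,"wz":0,"gripper":0.0},{"x":0,"y":0,"z":-0.04,"wx":0,"wy":0,"wz":0,"gripper":0.0},{"x":0,"y":0,"z":-0.04,"wx":0,"wy":0,"wz":0,"gripper":0.0},{"x":0,"y":0,"z":-0.035,"wx":0,"wy":0,"wz":0,"gripper":0.0},{"x":0,"y":0.01,"z":-0.02,"wx":0,"wy":0,"wz":0,"gripper":0.0},{"x":0.0078,"y":0.02,"z":0,"wx":0,"wy":0,"wz":0,"gripper":0.0},{"x":0.0078,"y":0.034,"z":0,"wx":0,"wy":0,"wz":0,"gripper":0.0},{"x":0.0078,"y":0.034,"z":0,"wx":0,"wy":0,"wz":0,"gripper":0.0},{"x":0.0078,"y":0.034,"z":0,"wx":0,"wy":0,"wz":0,"gripper":0.0},{"x":0.0078,"y":0.034,"z":0,"wx":0,"wy":0,"wz":0,"gripper":0.0},{"x":0.0078,"y":0.034,"z":0,"wx":0,"wy":0,"wz":0,"gripper":0.0}]' 100
python3 -m pendant '[{"x":0.0078,"y":0.034,"z":0,"wx":0,"wy":0,"wz":0,"gripper":0.0},{"x":0.0078,"y":0.034,"z":0,"wx":0,"wy":0,"wz":0,"gripper":0.0},{"x":0.0078,"y":0.034,"z":0,"wx":0,"wy":0,"wz":0,"gripper":0.0},{"x":0.0078,"y":0.034,"z":0,"wx":0,"wy":0,"wz":0,"gripper":0.0},{"x":0.0078,"y":0.034,"z":0,"wx":0,"wy":0,"wz":0,"gripper":0.0},{"x":0.0078,"y":0.034,"z":0,"wx":0,"wy":0,"wz":0,"gripper":0.0},{"x":0.0078,"y":0.034,"z":0,"wx":0,"wy":0,"wz":0,"gripper":0.0},{"x":0.0078,"y":0.034,"z":0,"wx":0,"wy":0,"wz":0,"gripper":0.0},{"x":0.0078,"y":0.02,"z":0,"wx":0,"wy":0,"wz":0,"gripper":0.0},{"x":0,"y":0,"z":0,"wx":0,"wy":0,"wz":0,"gripper":0.0},{"x":0,"y":0,"z":0,"wx":0,"wy":0,"wz":0,"gripper":0.0}]' 100
python3 - <<'E'
from h import *
st()
save('scene','s24.png')
OBJ['pot']=((.57,-.354),.074,.08);OBJ['slim']=((.44,.336),.031,.1);OBJ['wide']=((.57,-.353),.057,.108);loc()
E
```

```text
clock: 49.05
tcp_pos: [0.4993, -0.0852, 0.2756]
eef_rot: [[1.0, 0.002, -0.0], [0.002, -1.0, -0.0], [-0.0, 0.0, -1.0]]
contact_force: [-0.0, -0.1, -1.5]
grip_width: 0.022
clock: 50.42
tcp_pos: [0.5699, -0.3752, 0.2751]
eef_rot: [[1.0, 0.002, -0.001], [0.002, -1.0, 0.001], [-0.001, -0.001, -1.0]]
contact_force: [-0.3, 0.6, -1.9]
grip_width: 0.023
t 50.42 tcp [ 0.5699 -0.3752  0.2751] rot [[1.0, 0.002, -0.001], [0.002, -1.0, 0.001], [-0.001, -0.001, -1.0]] F [-0.3  0.6 -1.9] g 2.0 q [-0.75  0.49  1.13  0.    1.52  0.82]
top wide [ 0.5697 -0.3543] 0.0011 63 free [ 0.57   -0.3541] 0.057
top mid few 0
top slim [0.4381 0.3359] 0.0013 89 free [0.4381 0.3361] 0.0307
top pot [ 0.5684 -0.3543] 0.0037 142 free [ 0.5672 -0.3532] 0.0736
scene wide [ 0.5741 -0.3531] 0.002 181 free [ 0.5741 -0.3533] 0.0565
scene mid few 0
scene slim [0.4419 0.3373] 0.0019 135 free [0.4426 0.3373] 0.0307
scene pot [ 0.5719 -0.3524] 0.0115 444 free [ 0.577  -0.3497] 0.0626
```

View pics/s24.png

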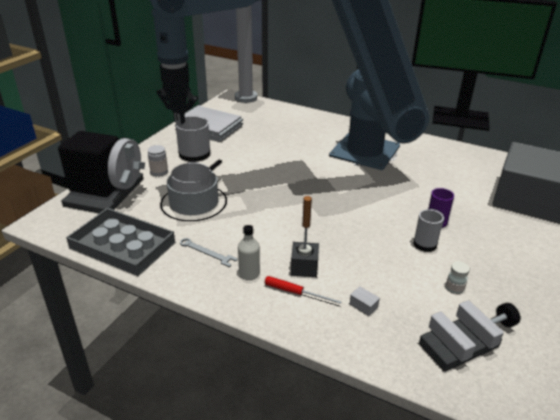

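```bash
python3 -m pendant '[{"x":0.001,"y":0.0215,"z":0.02,"wx":0,"wy":0,"wz":0,"gripper":0.0},{"x":0,"y":0,"z":0.02,"wx":0,"wy":0,"wz":0,"gripper":0.0},{"x":0,"y":0,"z":0,"wx":0,"wy":0,"wz":0,"gripper":0.0},{"x":0,"y":0,"z":0,"wx":0,"wy":0,"wz":0,"gripper":0.0}]' 100; python3 - <<'E'
from h import *
s=st(); z=s['tcp_pos'][2]-.001
loc({'m':((.571,-.353),.044,z)},cams=('top','scene','wrist'))
save('wrist','w25.png')
E
```

```text
clock: 51.08
tcp_pos: [0.5713, -0.3978, 0.2354]
eef_rot: [[1.0, 0.002, 0.0], [0.002, -1.0, -0.0], [0.0, 0.0, -1.0]]
contact_force: [-0.9, -0.1, -0.8]
grip_width: 0.019
t 51.08 tcp [ 0.5713 -0.3978  0.2354] rot [[1.0, 0.002, 0.0], [0.002, -1.0, -0.0], [0.0, 0.0, -1.0]] F [-0.9 -0.1 -0.8] g 1.6 q [-0.77  0.53  1.16 -0.    1.45  0.8 ]
top m [ 0.5722 -0.3547] 0.0013 104 free [ 0.5721 -0.3545] 0.0439
scene m [ 0.5774 -0.3541] 0.0035 173 free [ 0.5775 -0.3549] 0.0441
wrist m [ 0.5737 -0.3557] 0.0019 7871 free [ 0.5746 -0.356 ] 0.0434
```

View pics/w25.png

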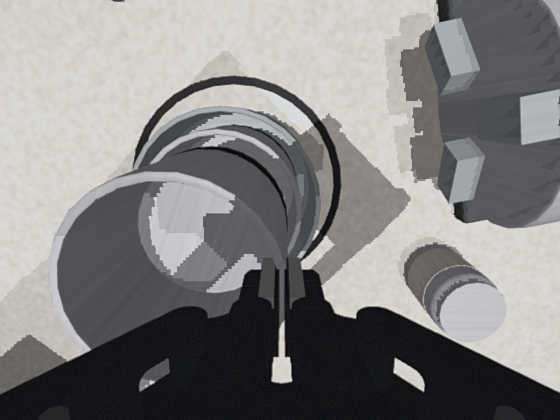

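```bash
python3 -m pendant '[{"x":-0.0025,"y":-0.001,"z":0.01,"wx":0,"wy":0,"wz":0,"gripper":0.0},{"x":0,"y":0,"z":0.02,"wx":0,"wy":0,"wz":0,"gripper":0.0},{"x":0,"y":0,"z":0.02,"wx":0,"wy":0,"wz":0,"gripper":0.0},{"x":0,"y":0,"z":0.015,"wx":0,"wy":0,"wz":0,"gripper":0.0},{"x":0,"y":0,"z":0,"wx":0,"wy":0,"wz":0,"gripper":0.0}]' 100;python3 -m pendant '[{"x":0,"y":0,"z":0.015,"wx":0,"wy":0,"wz":0,"gripper":0.0},{"x":0,"y":0,"z":0.015,"wx":0,"wy":0,"wz":0,"gripper":0.0},{"x":0,"y":0,"z":0.007,"wx":0,"wy":0,"wz":0,"gripper":0.0},{"x":0,"y":0,"z":0,"wx":0,"wy":0,"wz":0,"gripper":0.0},{"x":0,"y":0,"z":0,"wx":0,"wy":0,"wz":0,"gripper":0.0}]' 100;
```

```text
clock: 51.9
tcp_pos: [0.568, -0.3958, 0.1685]
eef_rot: [[1.0, 0.002, -0.002], [0.002, -1.0, 0.002], [-0.002, -0.002, -1.0]]
contact_force: [-0.4, 1.1, -1.9]
grip_width: 0.02
clock: 52.52
tcp_pos: [0.569, -0.3967, 0.1338]
eef_rot: [[1.0, 0.002, 0.001], [0.002, -1.0, -0.001], [0.001, 0.001, -1.0]]
contact_force: [0.0, 0.1, -1.4]
grip_width: 0.022
```

```bash
python3 -m pendant '[{"x":0,"y":0,"z":0.003,"wx":0,"wy":0,"wz":0,"gripper":0.0},{"x":0,"y":0,"z":0,"wx":0,"wy":0,"wz":0,"gripper":0.0}]' 100;python3 -m pendant '[{"x":0,"y":0,"z":0.0015,"wx":0,"wy":0,"wz":0,"gripper":0.0},{"x":0,"y":0,"z":0,"wx":0,"wy":0,"wz":0,"gripper":0.0}]' 100; python3 - <<'E'
from h import *
save('scene','s26.png')
E
```

```text
clock: 52.78
tcp_pos: [0.5687, -0.3964, 0.1303]
eef_rot: [[1.0, 0.002, 0.0], [0.002, -1.0, 0.0], [0.0, -0.0, -1.0]]
contact_force: [-0.3, 0.2, -1.9]
grip_width: 0.026
clock: 53.02
tcp_pos: [0.5689, -0.3967, 0.1294]
eef_rot: [[1.0, 0.002, 0.001], [0.002, -1.0, -0.001], [0.001, 0.001, -1.0]]
contact_force: [-0.8, -0.2, 0.3]
grip_width: 0.02
```

View pics/s26.png

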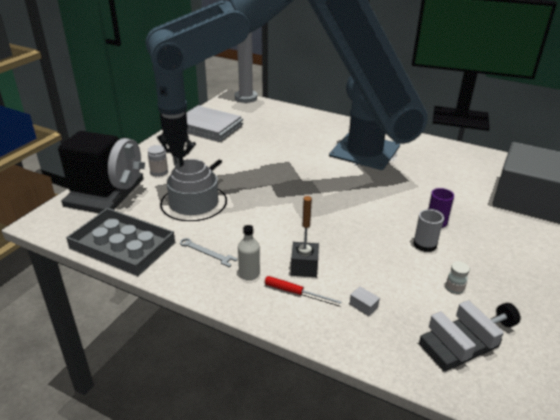

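```bash
python3 -m pendant '[{"x":0,"y":0,"z":0,"wx":0,"wy":0,"wz":0,"gripper":0.015},{"x":0,"y":0,"z":0,"wx":0,"wy":0,"wz":0,"gripper":0.03},{"x":0,"y":0,"z":0,"wx":0,"wy":0,"wz":0,"gripper":0.03},{"x":0,"y":0,"z":0,"wx":0,"wy":0,"wz":0,"gripper":0.03}]' 40;python3 -m pendant '[{"x":0,"y":0,"z":-0.02,"wx":0,"wy":0,"wz":0,"gripper":0.03},{"x":0,"y":0,"z":-0.03,"wx":0,"wy":0,"wz":0,"gripper":0.03},{"x":0,"y":0,"z":-0.05,"wx":0,"wy":0,"wz":0,"gripper":0.03},{"x":0,"y":0,"z":-0.04,"wx":0,"wy":0,"wz":0,"gripper":0.03},{"x":0,"y":0,"z":0,"wx":0,"wy":0,"wz":0,"gripper":0.03}]' 40; python3 - <<'E'
from h import *
st()
OBJ['slim']=((.44,.336),.031,.1);OBJ['wide']=((.57,-.353),.057,.108);OBJ['mid']=((.57,-.353),.044,.128);OBJ.pop('pot');loc(cams=('top','scene','wrist'))
save('wrist','w27.png')
E
```

```text
clock: 53.58
tcp_pos: [0.5688, -0.3964, 0.1288]
eef_rot: [[1.0, 0.002, -0.0], [0.002, -1.0, 0.0], [-0.0, -0.0, -1.0]]
contact_force: [-0.7, -0.5, 0.6]
grip_width: 0.349
clock: 54.2
tcp_pos: [0.5702, -0.3977, 0.2738]
eef_rot: [[1.0, 0.002, 0.006], [0.002, -1.0, -0.006], [0.006, 0.006, -1.0]]
contact_force: [0.4, -0.7, -0.6]
grip_width: 0.352
t 54.2 tcp [ 0.5702 -0.3977  0.2738] rot [[1.0, 0.002, 0.006], [0.002, -1.0, -0.006], [0.006, 0.006, -1.0]] F [ 0.4 -0.7 -0.6] g 30.0 q [-0.77  0.51  1.1   0.    1.52  0.8 ]
top wide [ 0.5687 -0.3548] 0.004 137 free [ 0.569  -0.3544] 0.0572
top mid [ 0.5696 -0.3542] 0.0012 70 free [ 0.5695 -0.3533] 0.0435
top slim [0.4378 0.3361] 0.0012 89 free [0.4379 0.3361] 0.0308
scene wide [ 0.5735 -0.3535] 0.0089 337 free [ 0.5794 -0.3522] 0.0481
scene mid [ 0.5745 -0.3537] 0.002 153 free [ 0.5743 -0.3537] 0.0441
scene slim [0.4414 0.3372] 0.0017 132 free [0.4417 0.3376] 0.0308
wrist wide [ 0.5709 -0.3542] 0.0051 3346 free [ 0.5704 -0.3537] 0.0562
wrist mid [ 0.5707 -0.3536] 0.0011 2189 free [ 0.5711 -0.3538] 0.0433
wrist slim few 0
```

View pics/w27.png

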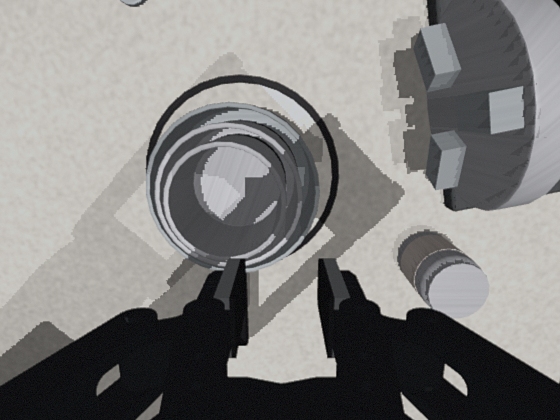

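```bash
python3 -m pendant '[{"x":-0.0093,"y":-0.0502,"z":0,"wx":0,"wy":0,"wz":0,"gripper":0.04},{"x":-0.0093,"y":-0.0502,"z":0,"wx":0,"wy":0,"wz":0,"gripper":0.04},{"x":-0.0093,"y":-0.0502,"z":0,"wx":0,"wy":0,"wz":0,"gripper":0.04},{"x":-0.0093,"y":-0.0502,"z":0,"wx":0,"wy":0,"wz":0,"gripper":0.04},{"x":-0.0093,"y":-0.0502,"z":0,"wx":0,"wy":0,"wz":0,"gripper":0.04},{"x":-0.0093,"y":-0.0502,"z":0,"wx":0,"wy":0,"wz":0,"gripper":0.04},{"x":-0.0093,"y":-0.0502,"z":0,"wx":0,"wy":0,"wz":0,"gripper":0.04},{"x":-0.0093,"y":-0.0502,"z":0,"wx":0,"wy":0,"wz":0,"gripper":0.04},{"x":-0.0093,"y":-0.0502,"z":0,"wx":0,"wy":0,"wz":0,"gripper":0.04},{"x":-0.0093,"y":-0.0502,"z":0,"wx":0,"wy":0,"wz":0,"gripper":0.04},{"x":-0.0093,"y":-0.0502,"z":0,"wx":0,"wy":0,"wz":0,"gripper":0.04},{"x":-0.0093,"y":-0.0502,"z":0,"wx":0,"wy":0,"wz":0,"gripper":0.04}]' 40;python3 -m pendant '[{"x":-0.0093,"y":-0.0502,"z":0,"wx":0,"wy":0,"wz":0,"gripper":0.04},{"x":-0.0093,"y":-0.0502,"z":0,"wx":0,"wy":0,"wz":0,"gripper":0.04},{"x":0,"y":0,"z":0,"wx":0,"wy":0,"wz":0,"gripper":0.04},{"x":0,"y":0,"z":0.035,"wx":0,"wy":0,"wz":0,"gripper":0.04},{"x":0,"y":0,"z":0.03,"wx":0,"wy":0,"wz":0,"gripper":0.04},{"x":0,"y":0,"z":0,"wx":0,"wy":0,"wz":0,"gripper":0.04},{"x":0,"y":0,"z":0,"wx":0,"wy":0,"wz":0,"gripper":0.04}]' 40; python3 - <<'E'
from h import *
st()
loc({'slim':((.44,.336),.031,.1)},cams=('wrist','scene','top'));
save('wrist','w28.png')
E
```

```text
clock: 55.9
tcp_pos: [0.4548, 0.2071, 0.2673]
eef_rot: [[1.0, 0.002, -0.003], [0.002, -1.0, -0.001], [-0.003, 0.001, -1.0]]
contact_force: [0.6, -0.9, 0.3]
grip_width: 0.465
clock: 56.78
tcp_pos: [0.4378, 0.3056, 0.2044]
eef_rot: [[1.0, 0.001, 0.0], [0.001, -1.0, -0.0], [0.0, 0.0, -1.0]]
contact_force: [0.4, 0.3, 1.0]
grip_width: 0.468
t 56.77 tcp [0.4378 0.3056 0.2044] rot [[1.0, 0.001, 0.0], [0.001, -1.0, -0.0], [0.0, 0.0, -1.0]] F [0.4 0.3 1. ] g 40.0 q [ 0.4   0.26  1.64 -0.    1.24  1.97]
wrist slim [0.4383 0.3376] 0.0011 2050 free [0.4389 0.3374] 0.0305
scene slim [0.4411 0.337 ] 0.0018 123 free [0.4409 0.3369] 0.0316
top slim [0.4384 0.3357] 0.0011 23 free [0.4383 0.3324] 0.0295
```

View pics/w28.png

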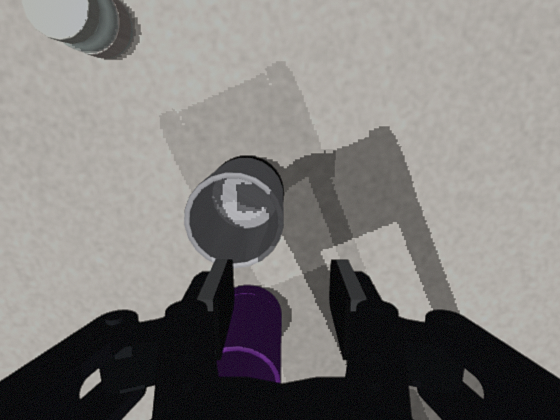

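```bash
python3 -m pendant '[{"x":0.0012,"y":-0.0005,"z":0.035,"wx":0,"wy":0,"wz":0,"gripper":0.035},{"x":0,"y":0,"z":0.035,"wx":0,"wy":0,"wz":0,"gripper":0.035},{"x":0,"y":0,"z":0.025,"wx":0,"wy":0,"wz":0,"gripper":0.035},{"x":0,"y":0,"z":0.008,"wx":0,"wy":0,"wz":0,"gripper":0.035},{"x":0,"y":0,"z":0,"wx":0,"wy":0,"wz":0,"gripper":0.035},{"x":0,"y":0,"z":0,"wx":0,"wy":0,"wz":0,"gripper":0.02},{"x":0,"y":0,"z":0,"wx":0,"wy":0,"wz":0,"gripper":0.01}]' 40;python3 -m pendant '[{"x":0,"y":0,"z":0,"wx":0,"wy":0,"wz":0,"gripper":0.0},{"x":0,"y":0,"z":0,"wx":0,"wy":0,"wz":0,"gripper":0.0},{"x":0,"y":0,"z":0,"wx":0,"wy":0,"wz":0,"gripper":0.0},{"x":0,"y":0,"z":0,"wx":0,"wy":0,"wz":0,"gripper":0.0}]' 100; python3 - <<'E'
from h import *
save('wrist','w29.png')
E
```

```text
clock: 57.85
tcp_pos: [0.4391, 0.3069, 0.1019]
eef_rot: [[1.0, 0.002, 0.002], [0.002, -1.0, 0.001], [0.002, -0.001, -1.0]]
contact_force: [-0.1, 0.2, 0.4]
grip_width: 0.114
clock: 58.35
tcp_pos: [0.439, 0.307, 0.102]
eef_rot: [[1.0, 0.002, 0.002], [0.002, -1.0, 0.001], [0.002, -0.001, -1.0]]
contact_force: [-2.3, 0.4, 5.9]
grip_width: 0.02
```

View pics/w29.png

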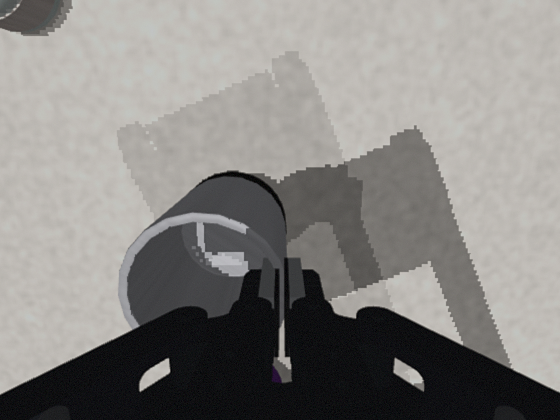

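```bash
python3 -m pendant '[{"x":0,"y":0,"z":-0.01,"wx":0,"wy":0,"wz":0,"gripper":0.0},{"x":0,"y":0,"z":-0.03,"wx":0,"wy":0,"wz":0,"gripper":0.0},{"x":0,"y":0,"z":-0.04,"wx":0,"wy":0,"wz":0,"gripper":0.0},{"x":0,"y":0,"z":-0.04,"wx":0,"wy":0,"wz":0,"gripper":0.0},{"x":0,"y":0,"z":-0.04,"wx":0,"wy":0,"wz":0,"gripper":0.0},{"x":0,"y":0.01,"z":-0.02,"wx":0,"wy":0,"wz":0,"gripper":0.0},{"x":0.0066,"y":0.02,"z":0,"wx":0,"wy":0,"wz":0,"gripper":0.0},{"x":0.0066,"y":0.036,"z":0,"wx":0,"wy":0,"wz":0,"gripper":0.0},{"x":0.0066,"y":0.036,"z":0,"wx":0,"wy":0,"wz":0,"gripper":0.0},{"x":0.0066,"y":0.036,"z":0,"wx":0,"wy":0,"wz":0,"gripper":0.0},{"x":0.0066,"y":0.036,"z":0,"wx":0,"wy":0,"wz":0,"gripper":0.0},{"x":0.0066,"y":0.036,"z":0,"wx":0,"wy":0,"wz":0,"gripper":0.0}]' 100
python3 -m pendant '[{"x":0.0066,"y":0.036,"z":0,"wx":0,"wy":0,"wz":0,"gripper":0.0},{"x":0.0066,"y":0.036,"z":0,"wx":0,"wy":0,"wz":0,"gripper":0.0},{"x":0.0066,"y":0.036,"z":0,"wx":0,"wy":0,"wz":0,"gripper":0.0},{"x":0.0066,"y":0.036,"z":0,"wx":0,"wy":0,"wz":0,"gripper":0.0},{"x":0.0066,"y":0.036,"z":0,"wx":0,"wy":0,"wz":0,"gripper":0.0},{"x":0.0066,"y":0.036,"z":0,"wx":0,"wy":0,"wz":0,"gripper":0.0},{"x":0.0066,"y":0.036,"z":0,"wx":0,"wy":0,"wz":0,"gripper":0.0},{"x":0.0066,"y":0.036,"z":0,"wx":0,"wy":0,"wz":0,"gripper":0.0},{"x":0.0066,"y":0.036,"z":0,"wx":0,"wy":0,"wz":0,"gripper":0.0},{"x":0.0066,"y":0.036,"z":0,"wx":0,"wy":0,"wz":0,"gripper":0.0},{"x":0.0066,"y":0.036,"z":0,"wx":0,"wy":0,"wz":0,"gripper":0.0},{"x":0.0066,"y":0.03,"z":0,"wx":0,"wy":0,"wz":0,"gripper":0.0}]' 100
python3 -m pendant '[{"x":0.0066,"y":0.02,"z":0,"wx":0,"wy":0,"wz":0,"gripper":0.0},{"x":0,"y":0,"z":0,"wx":0,"wy":0,"wz":0,"gripper":0.0},{"x":0,"y":0,"z":0,"wx":0,"wy":0,"wz":0,"gripper":0.0}]' 100
python3 - <<'E'
from h import *
st()
save('scene','s30.png')
loc({'mid':((.571,-.354),.044,.128)})
E
```

```text
clock: 59.9
tcp_pos: [0.4782, 0.0954, 0.2811]
eef_rot: [[1.0, 0.002, -0.0], [0.002, -1.0, -0.0], [-0.0, 0.0, -1.0]]
contact_force: [0.4, -0.1, -0.8]
grip_width: 0.018
clock: 61.4
tcp_pos: [0.5582, -0.3306, 0.2808]
eef_rot: [[1.0, 0.001, -0.001], [0.001, -1.0, 0.0], [-0.001, -0.0, -1.0]]
contact_force: [0.5, 0.4, -2.3]
grip_width: 0.021
clock: 61.78
tcp_pos: [0.5648, -0.3484, 0.2807]
eef_rot: [[1.0, 0.002, -0.001], [0.002, -1.0, 0.001], [-0.001, -0.001, -1.0]]
contact_force: [-0.4, -0.2, -0.8]
grip_width: 0.021
t 61.77 tcp [ 0.5648 -0.3484  0.2807] rot [[1.0, 0.002, -0.001], [0.002, -1.0, 0.001], [-0.001, -0.001, -1.0]] F [-0.4 -0.2 -0.8] g 1.8 q [-0.72  0.45  1.18  0.    1.51  0.85]
top mid [ 0.5701 -0.3543] 0.0012 38 free [ 0.5686 -0.3537] 0.0434
scene mid [ 0.5748 -0.354 ] 0.002 145 free [ 0.5745 -0.3541] 0.0438
```

View pics/s30.png

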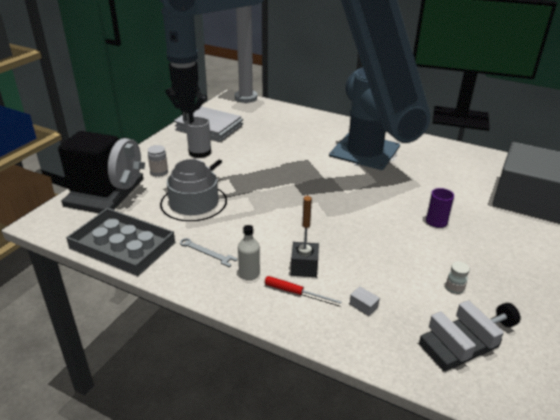

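```bash
python3 -m pendant '[{"x":0.003,"y":0.018,"z":0,"wx":0,"wy":0,"wz":0,"gripper":0.0},{"x":0.0025,"y":0.018,"z":0.015,"wx":0,"wy":0,"wz":0,"gripper":0.0},{"x":0,"y":0,"z":0.01,"wx":0,"wy":0,"wz":0,"gripper":0.0},{"x":0,"y":0,"z":0,"wx":0,"wy":0,"wz":0,"gripper":0.0},{"x":0,"y":0,"z":0,"wx":0,"wy":0,"wz":0,"gripper":0.0}]' 100; python3 - <<'E'
from h import *
s=st(); z=s['tcp_pos'][2]-.002
loc({'s':((.571,-.353),.031,z)},cams=('top','scene','wrist'))
save('wrist','w31.png')
E
```

```text
clock: 62.55
tcp_pos: [0.5707, -0.3849, 0.2557]
eef_rot: [[1.0, 0.002, -0.0], [0.002, -1.0, 0.001], [-0.0, -0.001, -1.0]]
contact_force: [0.3, -0.2, -1.5]
grip_width: 0.023
t 62.55 tcp [ 0.5707 -0.3849  0.2557] rot [[1.0, 0.002, -0.0], [0.002, -1.0, 0.001], [-0.0, -0.001, -1.0]] F [ 0.3 -0.2 -1.5] g 2.0 q [-0.76  0.51  1.15  0.    1.49  0.81]
top s [ 0.5694 -0.355 ] 0.0012 54 free [ 0.569 -0.355] 0.031
scene s [ 0.5747 -0.3539] 0.0041 139 free [ 0.5744 -0.3554] 0.0303
wrist s [ 0.571  -0.3559] 0.0023 4864 free [ 0.5725 -0.356 ] 0.0303
```

View pics/w31.png

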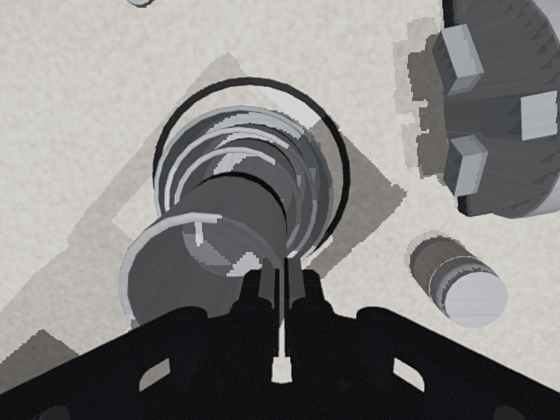

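```bash
python3 -m pendant '[{"x":0,"y":-0.001,"z":0.01,"wx":0,"wy":0,"wz":0,"gripper":0.0},{"x":0,"y":0,"z":0.02,"wx":0,"wy":0,"wz":0,"gripper":0.0},{"x":0,"y":0,"z":0.015,"wx":0,"wy":0,"wz":0,"gripper":0.0},{"x":0,"y":0,"z":0.015,"wx":0,"wy":0,"wz":0,"gripper":0.0},{"x":0,"y":0,"z":0,"wx":0,"wy":0,"wz":0,"gripper":0.0}]' 100;python3 -m pendant '[{"x":0,"y":0,"z":0.015,"wx":0,"wy":0,"wz":0,"gripper":0.0},{"x":0,"y":0,"z":0.015,"wx":0,"wy":0,"wz":0,"gripper":0.0},{"x":0,"y":0,"z":0.011,"wx":0,"wy":0,"wz":0,"gripper":0.0},{"x":0,"y":0,"z":0,"wx":0,"wy":0,"wz":0,"gripper":0.0},{"x":0,"y":0,"z":0,"wx":0,"wy":0,"wz":0,"gripper":0.0}]' 100;
```

```text
clock: 63.38
tcp_pos: [0.57, -0.3835, 0.1939]
eef_rot: [[1.0, 0.002, -0.002], [0.002, -1.0, 0.002], [-0.002, -0.002, -1.0]]
contact_force: [-0.3, 0.3, -1.0]
grip_width: 0.022
clock: 64.0
tcp_pos: [0.5708, -0.3844, 0.1551]
eef_rot: [[1.0, 0.002, 0.0], [0.002, -1.0, -0.0], [0.0, 0.0, -1.0]]
contact_force: [0.0, 0.1, -1.2]
grip_width: 0.021
```

```bash
python3 -m pendant '[{"x":0,"y":0,"z":0.003,"wx":0,"wy":0,"wz":0,"gripper":0.0},{"x":0,"y":0,"z":0.001,"wx":0,"wy":0,"wz":0,"gripper":0.0},{"x":0,"y":0,"z":0,"wx":0,"wy":0,"wz":0,"gripper":0.0}]' 100;python3 -m pendant '[{"x":0,"y":0,"z":0.0012,"wx":0,"wy":0,"wz":0,"gripper":0.0},{"x":0,"y":0,"z":0,"wx":0,"wy":0,"wz":0,"gripper":0.0}]' 100
```

```text
clock: 64.38
tcp_pos: [0.5706, -0.3842, 0.1508]
eef_rot: [[1.0, 0.002, 0.0], [0.002, -1.0, 0.0], [0.0, -0.0, -1.0]]
contact_force: [0.1, -0.5, -1.3]
grip_width: 0.019
clock: 64.62
tcp_pos: [0.5707, -0.3845, 0.1501]
eef_rot: [[1.0, 0.002, 0.0], [0.002, -1.0, -0.001], [0.0, 0.001, -1.0]]
contact_force: [-0.4, -0.6, 0.4]
grip_width: 0.024
```

Contact made, seated. Release and rise.

```bash
python3 -m pendant '[{"x":0,"y":0,"z":0,"wx":0,"wy":0,"wz":0,"gripper":0.015},{"x":0,"y":0,"z":0,"wx":0,"wy":0,"wz":0,"gripper":0.028},{"x":0,"y":0,"z":0,"wx":0,"wy":0,"wz":0,"gripper":0.028},{"x":0,"y":0,"z":0,"wx":0,"wy":0,"wz":0,"gripper":0.028}]' 40;python3 -m pendant '[{"x":0,"y":0,"z":-0.02,"wx":0,"wy":0,"wz":0,"gripper":0.028},{"x":0,"y":0,"z":-0.03,"wx":0,"wy":0,"wz":0,"gripper":0.028},{"x":0,"y":0,"z":-0.05,"wx":0,"wy":0,"wz":0,"gripper":0.028},{"x":0,"y":0,"z":-0.04,"wx":0,"wy":0,"wz":0,"gripper":0.03},{"x":0,"y":0,"z":0,"wx":0,"wy":0,"wz":0,"gripper":0.03},{"x":0,"y":0,"z":0,"wx":0,"wy":0,"wz":0,"gripper":0.03}]' 40; python3 - <<'E'
from h import *
st()
loc({'slim':((.571,-.354),.031,.148),'mid':((.571,-.354),.044,.128),'pot':((.57,-.354),.074,.08)},cams=('top','scene','wrist'))
save('wrist','w32.png');save('scene','s32.png');save('top','t32.png')
E
```

```text
clock: 65.12
tcp_pos: [0.5707, -0.3841, 0.1496]
eef_rot: [[1.0, 0.002, 0.0], [0.002, -1.0, 0.0], [0.0, -0.0, -1.0]]
contact_force: [0.1, -0.9, 0.3]
grip_width: 0.327
clock: 65.88
tcp_pos: [0.5704, -0.3839, 0.2889]
eef_rot: [[1.0, 0.002, -0.001], [0.002, -1.0, 0.001], [-0.001, -0.001, -1.0]]
contact_force: [-0.0, -0.9, -0.0]
grip_width: 0.348
t 65.88 tcp [ 0.5704 -0.3839  0.2889] rot [[1.0, 0.002, -0.001], [0.002, -1.0, 0.001], [-0.001, -0.001, -1.0]] F [-0.  -0.9 -0. ] g 29.7 q [-0.75  0.49  1.09  0.    1.56  0.81]
top slim [ 0.5692 -0.3552] 0.0011 40 free [ 0.5699 -0.3542] 0.0305
top mid [ 0.5692 -0.3547] 0.0035 90 free [ 0.569  -0.3538] 0.0441
top pot [ 0.5676 -0.3546] 0.0054 186 free [ 0.5672 -0.3534] 0.0737
scene slim [ 0.5749 -0.3545] 0.0019 97 free [ 0.5747 -0.3544] 0.0308
scene mid [ 0.5739 -0.3538] 0.009 258 free [ 0.5775 -0.351 ] 0.036
scene pot [ 0.5628 -0.3613] 0.0077 306 free [ 0.5729 -0.3527] 0.0659
wrist slim [ 0.5713 -0.3552] 0.0011 1597 free [ 0.5717 -0.3553] 0.0305
wrist mid [ 0.5719 -0.3543] 0.0042 2618 free [ 0.5717 -0.3542] 0.0433
wrist pot [ 0.569  -0.3534] 0.0033 2826 free [ 0.5694 -0.3535] 0.0726
```

View pics/w32.png

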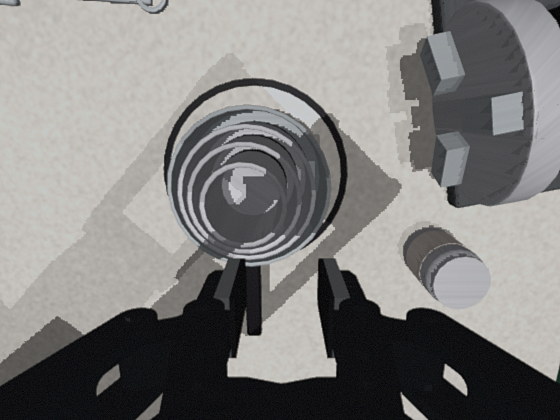

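View pics/s32.png

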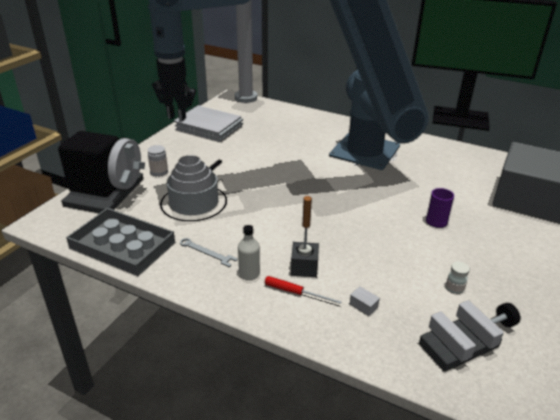

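View pics/t32.png

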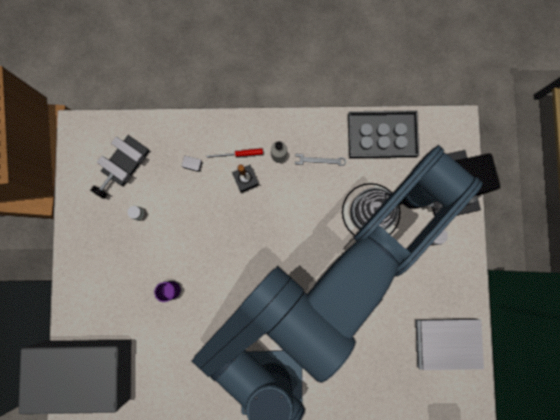

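All three are nested, the pot sits within the ring, the brush stands in its block and the bystanders are unmoved. Handing in.

```bash
python3 -c "
from rig import *
print(close_job())"
```

```text
the job is handed in; nothing more can be done
None
```

The job is done and handed in at about 66 s of the 210 s allowed; the hand-in gave no verdict.

- **Brushing:** I brushed wide, then mid, then slim. In each one the brush went to the floor (contact force 10–23 N), up until its foot was about 16–17 mm below the mouth, and down to the floor again. It then went back into its stand and still stands upright in the last pictures.
- **Pot:** I slid it by its handle with the gripper pressing slightly down (5–7 N), so it was not lifted. It now stands about 1–2 mm from the ring's centre, against 20 mm of allowed play.
- **Nesting:** Wide, mid and slim are seated in the pot in that order. The last fits put the mid rim at about 128 mm and the slim rim at about 148 mm. The wide rim fitted at about 108 mm after it was placed. Those are the heights of fully seated tumblers.
- **Knock:** The slim tumbler was knocked about 28 mm aside while I was working on the mid one. I found it again before brushing it.
- **Bystanders:** In the last pictures, judged by eye, the purple look-alike and the bystanders look unmoved. The can is partly hidden by the arm from above, but shows in the other two views.

**Disagreements:** The top and scene cameras differed by about 4–5 mm in x throughout, so I used their mean and the wrist camera. In the last check the scene-camera fits of the pot and mid rims were poor, because other rims overlapped them. The top and wrist cameras agreed on both to within about 3 mm.

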